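# Pin two flat bars on the sloping drilling jig

### The arm

A 6-joint arm with a two-finger parallel gripper is mounted at the origin on a cart in front of the work surface, level with it; the furniture and walls round the work are solid. World frame = base frame: x ahead of the robot, y to its left, z up, the work surface at z = 0. Lengths are in m, angles in rad, forces in N, time in s.
With the tool pointing down it reaches from about 0.425 to 0.95 m from the base axis. Payload 3.5 kg.
Tool frame: the origin (TCP) lies midway between the tips of the shut fingers; the grasp point (between the pads) lies 19 mm behind it; z points along the fingers, y is the line along which they close (so a half turn about z gives the same grasp; the last joint's range is limited). The gripper opens to 85 mm and grips with 20 to 120 N. Pads are 22 mm wide; open, the fingers measure 114 mm over their backs; the gripper's body (76 mm by 85 mm) begins 54 mm behind the grasp point. The pads swing forward as they close: fully open they stand 13 mm farther back than shut.
Start: joints at [-0.15, 0.286, 1.577, -0, 1.279, -0.15], TCP at [0.675, 0, 0.193] pointing down, gripper open.
Joint ranges: [-2.77, 2.77], [-0.9, 2.22], [0.21, 2.48], [-1.53, 4.67], [0.24, 2.81], [-2.84, 2.84]. Speed limits (rad/s): [2.79, 2.79, 3.14, 3.14, 3.14, 3.14].

### API

Orientations are given as a unit quaternion [x, y, z, w].
In Python, from plant import * gives the robot as it stands.
- The arm moves only by the tool move_arm, never from a script. Its argument "moves" is a list of rows, each a list of 3 entries, a list of its own where there are three numbers: the opening, from 0 (shut) to 1 (fully open), then the shift along the tool's x, y, z in m, then the turn, a rotation vector about the tool's x, y, z in rad. A call has exactly 10 rows; each row shifts and turns the commanded pose from where the row before left it, along the tool's axes as they then stand; what a row does not reach is not made up. A row lasts 1/12 s, in which the tool goes at most 41.7 mm and 7.16 degrees, less where a joint would pass 70% of its speed; a pose out of reach is approached as far as the arm can. A call is refused whole if a number of a shift passes 0.0417 or a number of a turn 0.125, either way. A call with a gripper value outside its range is refused whole. The fingers move at their own pace and stop on an object; "grip_force" is the grip in N (left out, the last holds). Time passes only in rows, so rows that do not move let the fingers close, or fill a call up. It gives the time, the measured TCP pose, the force, the opening and the grip force at its end, in the units of the state.
- get_state(): the state, without advancing time (a new reading comes with each control period).
- read_camera(name): name is "scene" or "side" or "wrist"; returns the picture (384x512x3 uint8, red, green, blue); there is no depth.
- camera_params(name): a dict with "fx", "fy", "cx", "cy" (pixels), "rvec" (rotation vector, rad) and "tvec" (3), from world to camera coordinates, as OpenCV has them; the wrist camera has in their place "tool_from_camera" (4x4, takes a point from camera to tool coordinates, whose origin is the TCP and whose axes are the flange's). Camera axes: x right, y down, z forward; pixel columns grow to the right and rows downward; lengths in m; the calibration is good to about 2 mm. A picture is of the moment at which its call begins: read the wrist's pose just before it. camera_params takes no time and is no camera call.
- sign_off(): hands the job in; it is judged then, once.
The state is a dict: "time": time; "qpos": joint angles; "dq": joint speeds; "joint_efforts": joint torques, N m; "eef_pos": TCP position; "tcp_rot": TCP orientation; "contact_force": force on the tool from outside, world axes, zero at the start; "wrist_torque": the same for the moment, N m; "opening": opening from 0.0 (shut) to 1.0 (fully open); "finger_force": force on a finger pad.
Only numpy, scipy, OpenCV 4.12 (cv2) and the standard library are available. Lean on these libraries where they do the work, as an engineer would, in place of code of your own. Each camera call takes 0.05 s, during which the arm holds its last target. There are 200 camera calls.

### The job

Load the sloping drilling jig: lay both flat aluminium bars on its face, one squarely on top of the other, against the jig's three stop pins and with their big holes over the jig's bush; the slide that carries stops and bush is clamped wherever the last job left it, so feel for the end stop. Then take the collared locating pin from the wooden block and push it through both bars and the bush until its collar sits down on the upper bar, and let go. Leave the thin punch and everything else on the bench where it is.

Things in the scene. Friction and masses are not known exactly. Their poses are not given: they have to be found in the camera images.
- jig_face: Bed of the sloping jig, on a grey stand fixed to the bench, 30 deg to it, descending to the robot. It carries a clamped steel slide, 101 (x) x 204 x 12 mm, whose top is the working face (z = 0; bush mouth 85 mm above the bench). The slide is set anywhere within 14 mm to either side along y, and the setting is not measured. Origin: bush centre on the face with the slide at mid setting. z: out of the face, x: up the slope, y: level.
- bush_line (a point): Same point as jig_face's origin. The bush (17.4 mm through bore in a brass ring) is somewhere on the line x = 0, z = 0 of jig_face, at y = s with s within 14 mm of 0, free room below it. Two stop pins for the bars' lower long edges stand at (x, y) = (-31, s+5) and (-31, s-95) mm, one for their big-hole ends at (4, s+36) mm; each 12 mm diameter, 22 mm proud of the face. The 14 mm bore at (0, s-95) is for the drill.
- bar_place (a point): Where a bar's centre comes when it touches all three stops, with the slide at mid setting: (0, -45, 0) mm in jig_face; the true place is up to 14 mm to either side along y. The bar then lies along y, big hole at the +y end, exactly over the bush. The slide is clamped firmly: a bar slid along +y stops dead against the end stop, which tells its setting.
- bar_a: One of two equal flat aluminium bars, 50 x 150 x 10 mm, 0.16 to 0.24 kg, at first flat on the bench at the left. Origin: centre of the underside; y along the bar towards the end with the big hole (17.4 mm; a 9 mm hole is at the other end); z up. Either bar may be the lower one. On the slope a loose bar stays put or slides down to the stops, as friction varies.
- bar_b: The other flat bar, equal to bar_a, 50 x 150 x 10 mm; same frame.
- bar_a_hole (a point): Centre of bar_a's big hole, on its underside, 45 mm along the bar's +y from its origin.
- bar_b_hole (a point): Centre of bar_b's big hole, on its underside, 45 mm along the bar's +y from its origin.
- pin: Steel locating pin, 117 mm, 0.16 kg, upright in the wooden block, grip up; the fat collared one of the two there. Origin: centre of its nose end; z along its axis to the grip. Nose tapers from 10 to 16 mm diameter in 12 mm; shank 16 mm diameter to 72 mm; collar 30 mm diameter, 72 to 77 mm; hexagonal grip 22 mm across flats, 77 to 117 mm, two of its flats facing +-x. When home its nose is 52 mm below the jig's face.
- pin_block: Wooden block fixed to the bench at the right, 68 x 116 x 55 mm; origin at the centre of its underside, y along its length. The pin stands in its 17 mm blind hole at (0, -34) mm, nose 8 mm above the bench, so that the collar is at 80 to 85 mm and the grip at 85 to 125 mm above the bench; the hole is 47 mm deep.
- punch: Thin dark drift punch, 10 mm diameter, 110 mm long, no collar, upright in the block's hole at (0, +36) mm, top 118 mm above the bench; stays where it is. Origin at its lower end.
- spanner: Combination spanner, 36 x 210 x 7 mm, flat on the bench in front at the right; stays. Origin: centre of its underside.
- screwdriver: Screwdriver with red handle, 30 x 214 x 33 mm, lying on the bench behind the wooden block; stays.
- hammer: Hammer, 107 x 271 x 24 mm, lying behind the jig; stays.
- aerosol: Spray can, 67 mm in diameter, 189 mm tall, upright at the left back; stays.
- jar: Jar, 56 mm in diameter, 90 mm tall, upright at the left back; stays.
Things that resemble listed ones, but are neither listed nor needed, are in the scene too. What is meant by the pin is not red, and is the larger of those in its own colour.

How it is judged:
On the way, in this order (a step that is already met when the one before it is completed fails the run):
1. one bar lies flat on the jig's face at the lower stops (big hole within 6 mm of the bush's line) (((x of bar_a_hole in the frame of jig_face between -0.006 and 0.006 m and y of bar_a_hole in the frame of jig_face between -0.02 and 0.02 m and z of bar_a_hole in the frame of jig_face between -0.002 and 0.002 m and angle between the y axis of bar_a and the y axis of jig_face, either way round below 0.12 rad and angle between the z axis of bar_a and the z axis of jig_face, either way round below 0.05 rad) or (x of bar_b_hole in the frame of jig_face between -0.006 and 0.006 m and y of bar_b_hole in the frame of jig_face between -0.02 and 0.02 m and z of bar_b_hole in the frame of jig_face between -0.002 and 0.002 m and angle between the y axis of bar_b and the y axis of jig_face, either way round below 0.12 rad and angle between the z axis of bar_b and the z axis of jig_face, either way round below 0.05 rad))), for 0.2 s.
2. the other bar lies flat on the first at the lower stops (big holes within 6 mm of the bush's line) (((x of bar_a_hole in the frame of jig_face between -0.006 and 0.006 m and y of bar_a_hole in the frame of jig_face between -0.02 and 0.02 m and z of bar_a_hole in the frame of jig_face between -0.002 and 0.002 m and angle between the y axis of each of bar_a, bar_b and the y axis of jig_face, either way round below 0.12 rad and angle between the z axis of each of bar_a, bar_b and the z axis of jig_face, either way round below 0.05 rad and x of bar_b_hole in the frame of jig_face between -0.006 and 0.006 m and y of bar_b_hole in the frame of jig_face between -0.02 and 0.02 m and z of bar_b_hole in the frame of jig_face between 0.008 and 0.012 m) or (x of bar_b_hole in the frame of jig_face between -0.006 and 0.006 m and y of bar_b_hole in the frame of jig_face between -0.02 and 0.02 m and z of bar_b_hole in the frame of jig_face between -0.002 and 0.002 m and angle between the y axis of each of bar_b, bar_a and the y axis of jig_face, either way round below 0.12 rad and angle between the z axis of each of bar_b, bar_a and the z axis of jig_face, either way round below 0.05 rad and x of bar_a_hole in the frame of jig_face between -0.006 and 0.006 m and y of bar_a_hole in the frame of jig_face between -0.02 and 0.02 m and z of bar_a_hole in the frame of jig_face between 0.008 and 0.012 m))), for 0.2 s.
At the end, for the whole second after the job is handed in: Both bars flat on the jig's face, one on the other: big holes within 2.5 mm of the bush's line in face x, bars parallel to face y within 0.03 rad; pin through both holes (4.5 mm at the nose), square within 0.07 rad, nose 49.5 to 55 mm below the face, so in the bush, collar down; at rest (((x of bar_a_hole in the frame of jig_face between -0.0025 and 0.0025 m and y of bar_a_hole in the frame of jig_face between -0.0165 and 0.0165 m and z of bar_a_hole in the frame of jig_face between -0.002 and 0.002 m and angle between the y axis of each of bar_a, bar_b and the y axis of jig_face, either way round below 0.03 rad and angle between the z axis of each of bar_a, bar_b and the z axis of jig_face, either way round below 0.05 rad and x of bar_b_hole in the frame of jig_face between -0.0025 and 0.0025 m and y of bar_b_hole in the frame of jig_face between -0.0165 and 0.0165 m and z of bar_b_hole in the frame of jig_face between 0.008 and 0.012 m) or (x of bar_b_hole in the frame of jig_face between -0.0025 and 0.0025 m and y of bar_b_hole in the frame of jig_face between -0.0165 and 0.0165 m and z of bar_b_hole in the frame of jig_face between -0.002 and 0.002 m and angle between the y axis of each of bar_b, bar_a and the y axis of jig_face, either way round below 0.03 rad and angle between the z axis of each of bar_b, bar_a and the z axis of jig_face, either way round below 0.05 rad and x of bar_a_hole in the frame of jig_face between -0.0025 and 0.0025 m and y of bar_a_hole in the frame of jig_face between -0.0165 and 0.0165 m and z of bar_a_hole in the frame of jig_face between 0.008 and 0.012 m)) and x of pin in the frame of bar_a between -0.0045 and 0.0045 m and y of pin in the frame of bar_a between 0.0405 and 0.0495 m and x of pin in the frame of bar_b between -0.0045 and 0.0045 m and y of pin in the frame of bar_b between 0.0405 and 0.0495 m and z of pin in the frame of jig_face between -0.055 and -0.0495 m and angle between the z axis of pin and the z axis of jig_face, either way round below 0.07 rad and linear speed of each of bar_a, bar_b, pin below 0.01 m/s); the robot touches nothing.
It fails at once if the punch, or one of the tools, the spray can or the jar on the bench is moved by more than 30 mm (distance of any of punch, spanner, screwdriver, hammer, aerosol, jar from where it was at the start of the episode above 0.03 m).
It also fails if it takes over 67 s, if anything falls off the work surface, if the arm or the gripper's body presses on something with over 40 N, if the wrist force passes 120 N, or if a joint passes its speed limit or range.

## Working session

There is one attempt and no reset: what is moved stays moved. The work goes in short steps, Python scripts to look and compute and a tool call to move; the robot and the scene stay as the last step left them, time stands still between calls to the robot, and variables do not carry over. Pictures are saved under pics/ and viewed, at most 10 in all, crops included, and the job is handed in when it is done.

Besides the shell and the picture viewer there is one more tool, called after "Call:" as name(argument=value, ...), one argument or row to a line, values as JSON. move_arm: Moves the arm, as the interface text tells. Its arguments: {"type":"object","properties":{"moves":{"type":"array"},"grip_force":{"type":"number"}},"required":["moves"]}

```bash
mkdir -p pics; cat > h.py <<'E'
from plant import *
import numpy as np, cv2
from scipy.spatial.transform import Rotation as R
def cam(n):
    p=camera_params(n); K=np.array([[p['fx'],0,p['cx']],[0,p['fy'],p['cy']],[0,0,1]])
    if n=='wrist':
        s=get_state(); T=np.eye(4); T[:3,:3]=tr(s); T[:3,3]=s['eef_pos']
        T=T@np.array(p['tool_from_camera']); return K,T[:3,:3],T[:3,3]
    Rc=R.from_rotvec(p['rvec']).as_matrix(); return K,Rc.T,-Rc.T@np.array(p['tvec'])
def tr(s):
    return R.from_quat(s['tcp_rot']).as_matrix()
def ray(c,px,z=0,n=None,p0=None):
    K,Rw,o=c; d=Rw@np.linalg.inv(K)@np.array([px[0],px[1],1.])
    n=np.array([0,0,1.]) if n is None else n; p0=np.array([0,0,z]) if p0 is None else p0
    return o+d*((p0-o)@n)/(d@n)
def proj(c,P):
    K,Rw,o=c; q=K@(Rw.T@(np.array(P)-o)); return q[:2]/q[2]
def snap(n,f):
    c=cam(n); im=read_camera(n); cv2.imwrite(f'pics/{f}.png',im[:,:,::-1]); np.savez(f'pics/{f}.npz',im=im,K=c[0],R=c[1],o=c[2]); return c,im
def load(f):
    d=np.load(f'pics/{f}.npz'); return (d['K'],d['R'],d['o']),d['im']
E
python3 - <<'E'
from h import *
print(get_state())
for n in ('scene','side','wrist'):
    c,im=snap(n,n+'0'); print(n,c[0][0,0],c[2],c[1][:,2])
a=[cv2.imread(f'pics/{n}0.png') for n in('scene','side')]
cv2.imwrite('pics/m.png',cv2.resize(np.vstack(a),None,fx=.78,fy=.78,interpolation=cv2.INTER_AREA))
E
```

```text
{'time': 0.0, 'qpos': array([-1.49958309e-01,  2.87194925e-01,  1.57816725e+00,  1.18395875e-06,
        1.27861177e+00, -1.49998115e-01]), 'dq': array([0.00062318, 0.00121186, 0.00103509, 0.00059703, 0.00132842,
       0.00120525]), 'joint_efforts': array([-1.79628755e-04, -4.05981302e+01, -2.92628127e+01, -1.54224781e-04,
        5.81841552e-03,  3.74769741e-06]), 'eef_pos': array([6.74252996e-01, 1.70930832e-04, 1.91233067e-01]), 'tcp_rot': array([ 7.07092327e-01,  7.07120232e-01, -7.06208348e-04, -9.58591676e-04]), 'contact_force': array([ 0.24833956, -0.02051893,  0.49859067]), 'wrist_torque': array([ 0.01543111, -0.02453946,  0.00898173]), 'finger_force': 0.0, 'opening': 1.0061731802775749}
scene 413.6841636893549 [-0.1513385   0.92794674  0.75109484] [ 0.53338831 -0.68430146 -0.4972207 ]
side 436.3112766352645 [ 0.05953868 -1.20316723  0.74627157] [ 0.33497841  0.83381597 -0.43879424]
wrist 281.22348205315785 [0.67411447 0.07097089 0.37364454] [-0.00261703 -0.2791842  -0.960234  ]
```

View pics/scene0.png

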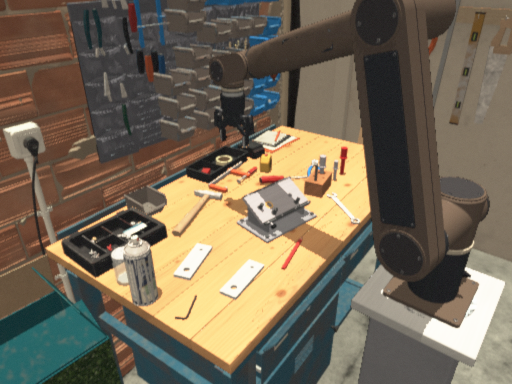

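View pics/side0.png

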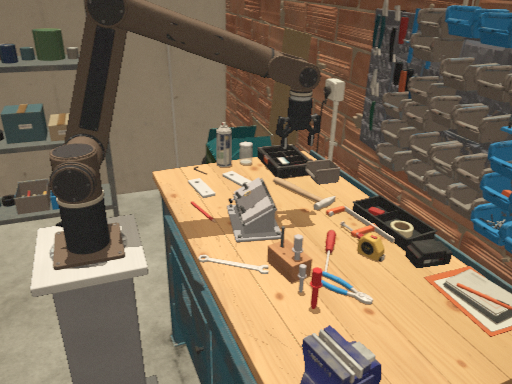

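Scene view: the bars are at (193,261) and (242,279), the jig at (277,207) and the block at (318,180). Side view, pin candidates:
- collared steel pin in the block at (298,246)
- thin dark punch in the block at (283,237)
- smaller steel lookalike on the bench at (302,278)
- red lookalike at (316,290)

I choose the one at (298,246), and will check it in a close crop while measuring.

```bash
python3 - <<'E'
from h import *
c,im=load('scene0'); s,ims=load('side0')
A=cv2.resize(im[165:305,165:345],None,fx=4,fy=4,interpolation=cv2.INTER_CUBIC)[:, :720]
B=cv2.resize(ims[170:320,215:345],None,fx=4,fy=4,interpolation=cv2.INTER_CUBIC)
cv2.imwrite('pics/cA.png',A[:,:,::-1]); cv2.imwrite('pics/cB.png',B[:,:,::-1])
# bars
g=im.astype(int); m=((g.min(2)>150)&(g.max(2)-g.min(2)<45)).astype(np.uint8); m[:235]=0;m[:,:165]=0
cs,_=cv2.findContours(m,cv2.RETR_EXTERNAL,cv2.CHAIN_APPROX_NONE)
for k in cs:
    if cv2.contourArea(k)<150: continue
    P=np.array([ray(c,p[0],.010)[:2] for p in k],np.float32)
    r=cv2.minAreaRect(P); print('bar',cv2.boundingRect(k),r)
    # holes
    x,y,w,h=cv2.boundingRect(k); f=np.zeros_like(m); cv2.drawContours(f,[k],-1,1,-1); hm=cv2.erode(f,np.ones((3,3)))&(1-m)
    n,l,st,ce=cv2.connectedComponentsWithStats(hm)
    for i in range(1,n): print('  hole',st[i,4],ce[i],ray(c,ce[i],.01))
for nm,p,q in(('block','',''),): pass
print('block',ray(c,(318,182),.055),ray(s,(289,255),.055)); print('jig',ray(c,(277,207),.06),ray(s,(256,220),.06))
E
```

```text
bar (456, 365, 32, 19) ((-0.15210705995559692, 0.21449443697929382), (0.05675337836146355, 0.043009430170059204), 37.998619079589844)
  hole 5 [474.2 378.2] [-0.16071952  0.22096184  0.01      ]
bar (422, 267, 90, 93) ((-0.10149164497852325, 0.010604605078697205), (0.3311157822608948, 0.12392615526914597), 86.5116958618164)
  hole 7 [506.14285714 283.85714286] [-0.15359647 -0.13561647  0.01      ]
bar (220, 259, 44, 39) ((0.4141128957271576, 0.2735636234283447), (0.05188021808862686, 0.15237845480442047), 8.330747604370117)
  hole 14 [233.14285714 287.07142857] [0.40752346 0.31884102 0.01      ]
bar (174, 243, 38, 35) ((0.5735883712768555, 0.3012973666191101), (0.05207182466983795, 0.15251849591732025), 19.693647384643555)
  hole 14 [186.14285714 269.07142857] [0.55806276 0.34395368 0.01      ]
block [ 0.4973722  -0.25525007  0.055     ] [ 0.5162287  -0.31002036  0.055     ]
jig [ 0.5070117  -0.01385776  0.06      ] [ 0.49471283 -0.11118757  0.06      ]
```

View pics/cA.png

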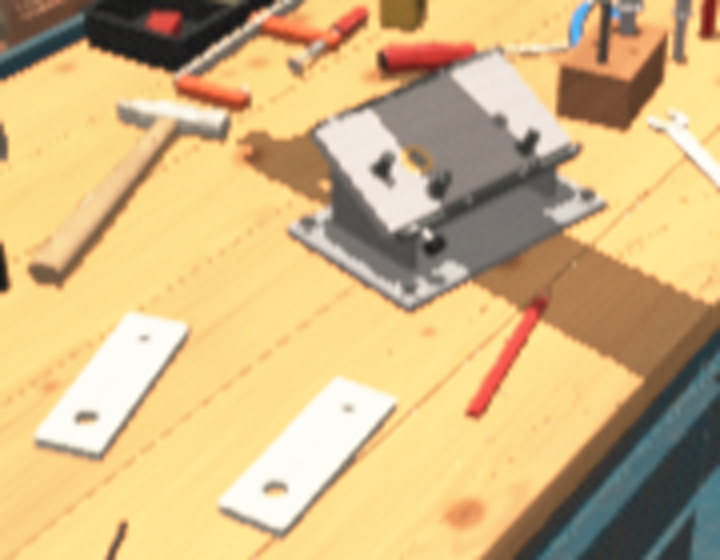

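View pics/cB.png

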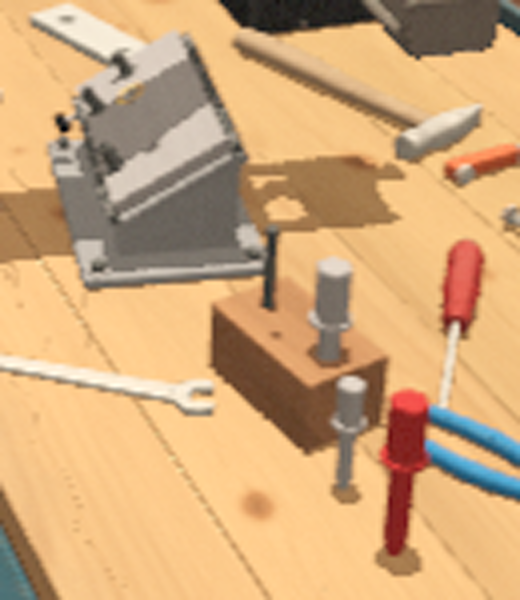

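Crops confirm the choice: the fat collared steel pin is in the block at side crop (333,300), with the thin punch next to it at (270,270). The bush ring is at scene crop (416,158), and each bar's big hole is at its near-left end.

```bash
python3 - <<'E'
from h import *
np.set_printoptions(precision=4,suppress=True)
c,im=load('scene0'); s,ims=load('side0')
fA=lambda p:(165+p[0]/4-.4,165+p[1]/4-.4); fB=lambda p:(215+p[0]/4-.4,170+p[1]/4-.4)
def tri(p,q):
    L=[]
    for cc,x in((c,p),(s,q)):
        d=cc[1]@np.linalg.inv(cc[0])@np.array([*x,1]); L.append((cc[2],d/np.linalg.norm(d)))
    M=sum(np.eye(3)-np.outer(d,d) for o,d in L); b=sum((np.eye(3)-np.outer(d,d))@o for o,d in L)
    return np.linalg.solve(M,b)
for n,p,q in(('bush',(416,158),(128,93)),('upL',(315,133),(180,35)),('upR',(498,50),(240,155)),('loR',(578,150),(120,215)),('collar',(628,22),(331,318))):
    print(n,tri(fA(p),fB(q)))
print('bush z.085',ray(c,fA((416,158)),.085),ray(s,fB((128,93)),.085))
print('pin top side',ray(s,fB((333,268)),.125),'collar',ray(s,fB((331,318)),.0825))
print('block cor',[ray(s,fB(p),.055) for p in((212,305),(280,280),(388,357),(313,385))])
print('punch top',ray(s,fB((271,230)),.118))
P=[tri(fA(p),fB(q)) for p,q in (((315,133),(180,35)),((498,50),(240,155)))]
d=P[0]-P[1]; print('jig yaw deg',np.degrees(np.arctan2(-d[0],d[1])),np.linalg.norm(d))
print(camera_params('wrist'))
E
```

```text
bush [0.5123 0.0248 0.0868]
upL [0.5763 0.0725 0.1094]
upR [ 0.5451 -0.1368  0.1067]
loR [ 0.452  -0.1157  0.055 ]
collar [ 0.5288 -0.3225  0.0737]
bush z.085 [0.5145 0.0221 0.085 ] [0.5132 0.0279 0.085 ]
pin top side [ 0.5278 -0.3311  0.125 ] collar [ 0.5311 -0.3277  0.0825]
block cor [array([ 0.4774, -0.2493,  0.055 ]), array([ 0.5367, -0.2351,  0.055 ]), array([ 0.5671, -0.3466,  0.055 ]), array([ 0.505 , -0.3587,  0.055 ])]
punch top [ 0.5135 -0.2631  0.118 ]
jig yaw deg -8.482249245684363 0.21168513577181597
{'fx': 281.22348205315785, 'fy': 281.22348205315785, 'cx': 257.3053036649758, 'cy': 191.30166182710448, 'tool_from_camera': array([[-0.001 , -0.9601, -0.2795,  0.0709],
       [ 1.    , -0.0009, -0.0006, -0.0006],
       [ 0.0003, -0.2795,  0.9601, -0.1823],
       [ 0.    ,  0.    ,  0.    ,  1.    ]])}
```

```bash
python3 - <<'E'
from h import *
c,im=load('wrist0')
u=proj(c,[.513,.0255,.085]); print(u)
cv2.imwrite('pics/w0.png',cv2.resize(im,None,fx=1.56,fy=1.56,interpolation=cv2.INTER_CUBIC)[:,:,::-1])
E
```

```text
[101.94269442 155.58226553]
```

View pics/w0.png

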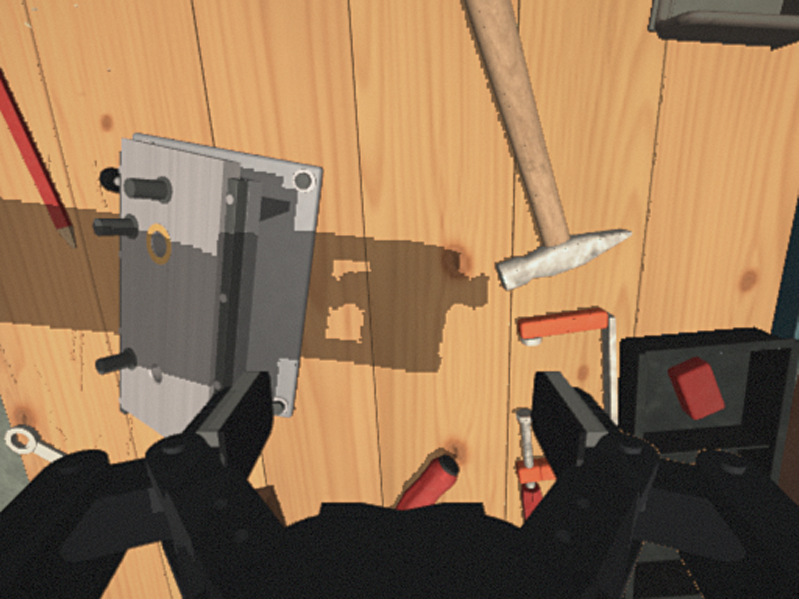

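Wrist view: the bush ring is at (159,243) in the 1.56x picture, where the other views predicted it. The drill bore is at (155,374), and the stops are at (148,188), (115,227) and (115,362).

```bash
python3 - <<'E'
from h import *
np.set_printoptions(precision=4,suppress=True)
c,im=load('wrist0')
g=lambda x,y,z:ray(c,((x+.5)/1.56-.5,(y+.5)/1.56-.5),z)
a,b=g(159,243,.085),g(155,374,.085); d=a-b; print('bush',a,'bore',b,np.linalg.norm(d),'yaw',np.degrees(np.arctan2(-d[0],d[1])))
a,b=g(323,168,.006),g(291,416,.006); d=a-b; print('base edge',a,b,'yaw',np.degrees(np.arctan2(-d[0],d[1])))
a,b=g(122,140,.054),g(121,410,.054); d=a-b; print('low edge',a,b,'yaw',np.degrees(np.arctan2(-d[0],d[1])))
E
```

```text
bush [0.5128 0.0255 0.085 ] bore [ 0.4951 -0.0695  0.085 ] 0.09664496514527458 yaw -10.54516945449304
base edge [0.61   0.0735 0.006 ] [ 0.5682 -0.1515  0.006 ] yaw -10.528916893376088
low edge [0.4811 0.0917 0.054 ] [ 0.4428 -0.117   0.054 ] yaw -10.384886338669236
```

```bash
cat >> h.py <<'E'
def down(yaw,tilt=0):
    """tool rotation: yaw (deg) of tool x from world y; tilt about tool x so that tool z leans up-slope"""
    p=np.radians(yaw); xl=np.array([np.cos(p),np.sin(p),0]); yl=np.array([-np.sin(p),np.cos(p),0]); t=np.radians(tilt)
    z=np.array([0,0,-1])*np.cos(t)+xl*np.sin(t); return np.column_stack([yl,np.cross(z,yl),z])
def plan(P1,R1,n,s=None):
    """rows (turn+shift simultaneously) from the measured pose"""
    s=s or get_state(); P=np.array(s['eef_pos']); Q=tr(s); w=R.from_matrix(Q.T@R1).as_rotvec(); dp=(np.array(P1)-P)/n
    for i in range(n):
        print(np.round(Q.T@dp,4).tolist(),np.round(w/n,4).tolist()); Q=Q@R.from_rotvec(w/n).as_matrix()
E
python3 - <<'E'
from h import *
c,im=load('scene0')
print('aerosol foot',ray(c,(146,303),0),'jar foot',ray(c,(121,283),0))
plan([.5736,.3013,.09],down(19.9),10)
E
```

```text
aerosol foot [5.50027582e-01 4.90916818e-01 1.11022302e-16] jar foot [0.66293696 0.48410129 0.        ]
[0.0301, -0.0101, 0.0102] [-0.0002, -0.0001, -0.0347]
[0.0304, -0.009, 0.0102] [-0.0002, -0.0001, -0.0347]
[0.0307, -0.008, 0.0102] [-0.0002, -0.0001, -0.0347]
[0.031, -0.0069, 0.0102] [-0.0002, -0.0001, -0.0347]
[0.0312, -0.0058, 0.0102] [-0.0002, -0.0001, -0.0347]
[0.0314, -0.0047, 0.0102] [-0.0002, -0.0001, -0.0347]
[0.0315, -0.0036, 0.0102] [-0.0002, -0.0001, -0.0347]
[0.0317, -0.0025, 0.0102] [-0.0002, -0.0001, -0.0347]
[0.0317, -0.0014, 0.0102] [-0.0002, -0.0001, -0.0347]
[0.0318, -0.0003, 0.0102] [-0.0002, -0.0001, -0.0347]
```

Call:
move_arm(
  moves=[
    [1,[0.03,-0.01,0.01],[0,0,-0.0347]],
    [1,[0.0305,-0.009,0.01],[0,0,-0.0347]],
    [1,[0.0305,-0.008,0.01],[0,0,-0.0347]],
    [1,[0.031,-0.007,0.01],[0,0,-0.0347]],
    [1,[0.031,-0.006,0.01],[0,0,-0.0347]],
    [1,[0.0315,-0.0045,0.01],[0,0,-0.0347]],
    [1,[0.0315,-0.0035,0.01],[0,0,-0.0347]],
    [1,[0.0315,-0.0025,0.01],[0,0,-0.0347]],
    [1,[0.032,-0.0015,0.01],[0,0,-0.0347]],
    [1,[0.032,0,0.01],[0,0,-0.0347]],
  ],
  grip_force=60,
)

```text
time: 0.98
eef_pos: [0.5736, 0.3024, 0.0918]
tcp_rot: [0.574, 0.819, -0.0, -0.0]
contact_force: [-0.1, -0.3, 0.3]
opening: 1.004
finger_force: 0.0
```

```bash
python3 - <<'E'
from h import *
np.set_printoptions(precision=4,suppress=True)
c,im=snap('wrist','w1'); s=get_state(); print(s['eef_pos'],tr(s),s['time'])
g=im.astype(int); m=((g.min(2)>150)&(g.max(2)-g.min(2)<45)).astype(np.uint8)
cs,_=cv2.findContours(m,cv2.RETR_CCOMP,cv2.CHAIN_APPROX_NONE)
for k in cs:
    if cv2.contourArea(k)<60: continue
    P=np.array([ray(c,p[0],.010)[:2] for p in k],np.float32); print(cv2.boundingRect(k),cv2.minAreaRect(P))
E
```

```text
[0.5698 0.3072 0.0892] [[-0.346   0.9382 -0.0057]
 [ 0.9382  0.346   0.002 ]
 [ 0.0039 -0.0046 -1.    ]] 1.0333
(463, 199, 49, 83) ((0.8231191635131836, 0.3284772038459778), (0.09090667217969894, 0.02960249036550522), 88.81441497802734)
(232, 107, 55, 58) ((0.5580971240997314, 0.3474894165992737), (0.05012577027082443, 0.05195384845137596), 19.026485443115234)
(249, 129, 22, 22) ((0.5592303276062012, 0.3443044126033783), (0.01892358809709549, 0.018958665430545807), 64.88948059082031)
(63, 69, 59, 110) ((0.4107182025909424, 0.2994411885738373), (0.04997662454843521, 0.09765063226222992), 8.329140663146973)
(81, 98, 23, 24) ((0.40807434916496277, 0.3186604976654053), (0.019040295854210854, 0.019019735977053642), 59.934234619140625)
(456, 0, 56, 69) ((0.706905722618103, 0.49064695835113525), (0.044666022062301636, 0.059659186750650406), 34.04698181152344)
```

```bash
python3 - <<'E'
from h import *
s=get_state(); print(s['eef_pos'],s['dq'],s['time'])
plan([.574,.3018,.002],down(19.7),10)
E
```

```text
[0.56979129 0.3071835  0.08917497] [-0.0522231  -0.01423261  0.02731035 -0.03737696  0.04600941 -0.03423688] 1.0333
[-0.0007, 0.0002, 0.0087] [-0.0005, -0.0004, 0.001]
[-0.0007, 0.0002, 0.0087] [-0.0005, -0.0004, 0.001]
[-0.0007, 0.0002, 0.0087] [-0.0005, -0.0004, 0.001]
[-0.0007, 0.0002, 0.0087] [-0.0005, -0.0004, 0.001]
[-0.0007, 0.0002, 0.0087] [-0.0005, -0.0004, 0.001]
[-0.0007, 0.0002, 0.0087] [-0.0005, -0.0004, 0.001]
[-0.0007, 0.0002, 0.0087] [-0.0005, -0.0004, 0.001]
[-0.0007, 0.0002, 0.0087] [-0.0005, -0.0004, 0.001]
[-0.0007, 0.0002, 0.0087] [-0.0005, -0.0004, 0.001]
[-0.0007, 0.0002, 0.0087] [-0.0005, -0.0004, 0.001]
```

Call:
move_arm(
  moves=[
    [1,[0.0005,-0.0005,0.012],[0,0,0]],
    [1,[0,-0.0005,0.012],[0,0,0]],
    [1,[0,0,0.012],[0,0,0]],
    [1,[0,0,0.012],[0,0,0]],
    [1,[0,0,0.012],[0,0,0]],
    [1,[0,0,0.01],[0,0,0]],
    [1,[0,0,0.006],[0,0,0]],
    [1,[0,0,0],[0,0,0]],
    [1,[0,0,0],[0,0,0]],
    [1,[0,0,0],[0,0,0]],
  ],
)

```text
time: 1.87
eef_pos: [0.5742, 0.3014, 0.0174]
tcp_rot: [0.574, 0.819, 0.001, 0.0]
contact_force: [-0.8, 0.1, 0.2]
opening: 1.003
finger_force: 0.0
```

Call:
move_arm(
  moves=[
    [1,[0,0,0.008],[0,0,0]],
    [1,[0,0,0.007],[0,0,0]],
    [1,[0,0,0.003],[0,0,0]],
    [1,[0,0,0],[0,0,0]],
    [0,[0,0,0],[0,0,0]],
    [0,[0,0,0],[0,0,0]],
    [0,[0,0,0],[0,0,0]],
    [0,[0,0,0],[0,0,0]],
    [0,[0,0,0],[0,0,0]],
    [0,[0,0,0],[0,0,0]],
  ],
  grip_force=70,
)

```text
time: 2.7
eef_pos: [0.5736, 0.3014, -0.0012]
tcp_rot: [0.574, 0.819, 0.0, 0.0]
contact_force: [0.9, -0.4, 1.0]
opening: 0.143
finger_force: 0.0
```

```bash
python3 - <<'E'
from h import *
c,im=snap('wrist','w2'); s=get_state(); print(s['opening'],s['finger_force'],s['eef_pos'])
c,i2=snap('side','s2'); p=proj(c,[.574,.301,.02]).astype(int); print(p)
b=cv2.resize(i2[p[1]-40:p[1]+32,p[0]-48:p[0]+48],(512,384),interpolation=cv2.INTER_CUBIC)
cv2.imwrite('pics/v2.png',cv2.resize(np.hstack([im,b]),(800,300))[:,:,::-1])
E
```

```text
0.05363930602903964 0.0 [ 0.57355854  0.30136503 -0.00119203]
[237 176]
```

View pics/v2.png

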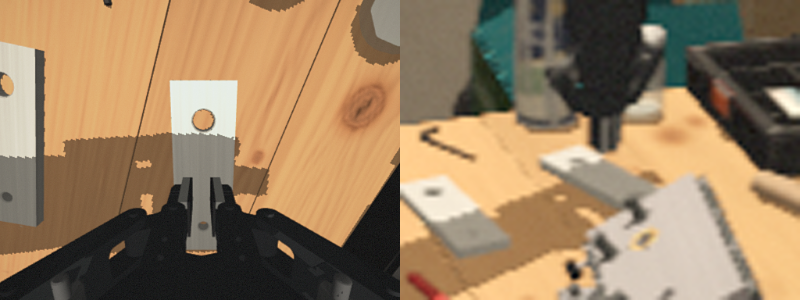

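The wrist picture shows the shut fingers hanging above the bar: the tips are at about wrist pixel (258,229), and the bar is untouched. I'll triangulate the tips to get the real finger length.

```bash
python3 - <<'E'
from h import *
np.set_printoptions(precision=4,suppress=True)
s=get_state(); print(s['opening'],s['eef_pos'],s['contact_force'])
out=[]
for n in('scene','side','wrist'):
    c,im=snap(n,n+'3')
    if n!='wrist':
        for z in(0,.02,.04): print(n,z,proj(c,[.5735,.3014,z]))
        p=proj(c,[.5735,.3014,.02]).astype(int); x0,y0=p[0]-20,p[1]-25
        b=cv2.resize(im[y0:y0+40,x0:x0+40],(400,400),interpolation=cv2.INTER_NEAREST); print(n,x0,y0,'x10')
    else: b=cv2.resize(im[150:310,180:340],(400,400)); print('wrist 180,150 x2.5')
    out.append(b)
cv2.imwrite('pics/v3.png',cv2.resize(np.hstack(out),(800,267),interpolation=cv2.INTER_AREA)[:,:,::-1])
E
```

```text
0.0022410967182837503 [ 0.5735  0.3013 -0.0013] [-0.3288 -0.5139  0.817 ]
scene 0 [193.5918 262.1165]
scene 0.02 [193.0498 256.568 ]
scene 0.04 [192.4985 250.9251]
scene 173 231 x10
side 0 [237.3512 180.505 ]
side 0.02 [237.3831 175.9786]
side 0.04 [237.4153 171.4066]
side 217 150 x10
wrist 180,150 x2.5
```

View pics/v3.png

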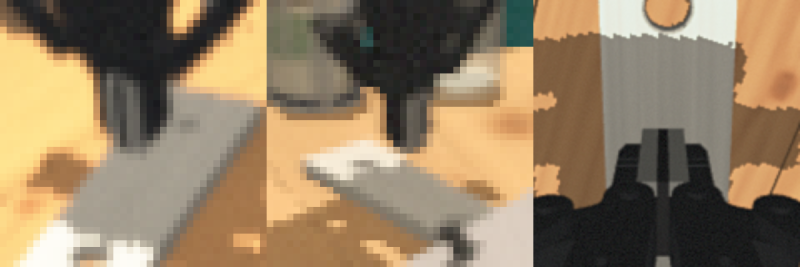

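Shut tips: scene (193,253) and side (238,172) both put them at z≈0.034, while the reported TCP is at z≈-0.001. So the real tips are about 34 mm behind the reported TCP. I'll reopen and descend by the difference, watching the force.

Call:
move_arm(
  moves=[
    [1,[0,0,0],[0,0,0]],
    [1,[0,0,0],[0,0,0]],
    [1,[0,0,0],[0,0,0]],
    [1,[0,0,0],[0,0,0]],
    [1,[0,0,0],[0,0,0]],
    [1,[0,0,0],[0,0,0]],
    [1,[0,0,0.008],[0,0,0]],
    [1,[0,0,0.01],[0,0,0]],
    [1,[0,0,0.008],[0,0,0]],
    [1,[0,0,0.002],[0,0,0]],
  ],
)

```text
time: 3.78
eef_pos: [0.5715, 0.3006, -0.0323]
tcp_rot: [0.574, 0.819, -0.002, -0.001]
contact_force: [-1.5, 0.3, -0.1]
opening: 1.0
finger_force: 0.0
```

Call:
move_arm(
  moves=[
    [1,[0,0,0.002],[0,0,0]],
    [1,[0,0,0.002],[0,0,0]],
    [0,[0,0,0],[0,0,0]],
    [0,[0,0,0],[0,0,0]],
    [0,[0,0,0],[0,0,0]],
    [0,[0,0,0],[0,0,0]],
    [0,[0,0,0],[0,0,0]],
    [0,[0,0,0],[0,0,0]],
    [0,[0,0,0],[0,0,0]],
    [0,[0,0,0],[0,0,0]],
  ],
)

```text
time: 4.62
eef_pos: [0.5743, 0.3016, -0.0317]
tcp_rot: [0.574, 0.819, 0.001, 0.0]
contact_force: [-1.1, -0.9, 5.2]
opening: 0.515
finger_force: 70.4
```

```bash
cat >> h.py <<'E'
B=np.array([.5128,.0255,.085]); YJ=-10.5; H=.0317
p_=np.radians(YJ); yl=np.array([-np.sin(p_),np.cos(p_),0]); xl=np.array([np.cos(p_),np.sin(p_),0])
xu=np.cos(np.pi/6)*xl+np.array([0,0,.5]); nn=np.cross(xu,yl); RJ=down(YJ,30)
def onjig(x,y,z,h=H):  # TCP so that the bar (h below) has its centre underside at (x,y,z) relative to bush
    return B+x*xu+y*yl+z*nn-h*nn
def st(P,Rm): return dict(eef_pos=np.array(P),tcp_rot=R.from_matrix(Rm).as_quat())
E
python3 - <<'E'
from h import *
print(nn,xu)
plan(onjig(.006,-.057,.07),RJ,14,st([.5743,.3016,.085],down(19.95)))
E
```

```text
[-0.49162745  0.09111776  0.8660254 ] [ 0.85152373 -0.15782059  0.5       ]
[-0.02, -0.0138, -0.0026] [-0.0365, -0.0099, 0.0371]
[-0.0206, -0.0129, -0.0029] [-0.0365, -0.0099, 0.0371]
[-0.0211, -0.012, -0.0031] [-0.0365, -0.0099, 0.0371]
[-0.0215, -0.0111, -0.0033] [-0.0365, -0.0099, 0.0371]
[-0.022, -0.0102, -0.0035] [-0.0365, -0.0099, 0.0371]
[-0.0223, -0.0093, -0.0036] [-0.0365, -0.0099, 0.0371]
[-0.0227, -0.0083, -0.0037] [-0.0365, -0.0099, 0.0371]
[-0.023, -0.0073, -0.0038] [-0.0365, -0.0099, 0.0371]
[-0.0233, -0.0063, -0.0038] [-0.0365, -0.0099, 0.0371]
[-0.0236, -0.0053, -0.0038] [-0.0365, -0.0099, 0.0371]
[-0.0238, -0.0043, -0.0037] [-0.0365, -0.0099, 0.0371]
[-0.024, -0.0033, -0.0036] [-0.0365, -0.0099, 0.0371]
[-0.0241, -0.0022, -0.0035] [-0.0365, -0.0099, 0.0371]
[-0.0242, -0.0012, -0.0033] [-0.0365, -0.0099, 0.0371]
```

Call:
move_arm(
  moves=[
    [0,[0,0,-0.02],[0,0,0]],
    [0,[0,0,-0.03],[0,0,0]],
    [0,[0,0,-0.035],[0,0,0]],
    [0,[0,0,-0.035],[0,0,0]],
    [0,[-0.02,-0.0138,-0.0026],[-0.0365,-0.01,0.037]],
    [0,[-0.0206,-0.0129,-0.0029],[-0.0365,-0.01,0.037]],
    [0,[-0.021,-0.012,-0.003],[-0.0365,-0.01,0.037]],
    [0,[-0.0215,-0.011,-0.0033],[-0.0365,-0.01,0.037]],
    [0,[-0.022,-0.0102,-0.0035],[-0.0365,-0.01,0.037]],
    [0,[-0.0223,-0.0093,-0.0036],[-0.0365,-0.01,0.037]],
  ],
)

```text
time: 5.45
eef_pos: [0.5365, 0.1592, 0.1024]
tcp_rot: [0.658, 0.744, 0.073, 0.088]
contact_force: [-0.0, -0.1, 1.0]
opening: 0.0
finger_force: 0.0
```

Call:
move_arm(
  moves=[
    [0,[-0.0227,-0.0083,-0.0037],[-0.0365,-0.01,0.037]],
    [0,[-0.023,-0.0073,-0.0038],[-0.0365,-0.01,0.037]],
    [0,[-0.0233,-0.0063,-0.0038],[-0.0365,-0.01,0.037]],
    [0,[-0.0236,-0.0053,-0.0038],[-0.0365,-0.01,0.037]],
    [0,[-0.0238,-0.0043,-0.0037],[-0.0365,-0.01,0.037]],
    [0,[-0.024,-0.0033,-0.0036],[-0.0365,-0.01,0.037]],
    [0,[-0.0241,-0.0022,-0.0035],[-0.0365,-0.01,0.037]],
    [0,[-0.0242,-0.0012,-0.0033],[-0.0365,-0.01,0.037]],
    [0,[0,0,0],[0,0,0]],
    [0,[0,0,0],[0,0,0]],
  ],
)

```text
time: 6.28
eef_pos: [0.4873, -0.029, 0.123]
tcp_rot: [0.743, 0.617, 0.165, 0.2]
contact_force: [-0.6, 0.4, 0.3]
opening: -0.001
finger_force: 0.0
```

```bash
python3 - <<'E'
from h import *
s=get_state(); print(s['eef_pos'],s['qpos'],s['opening'],s['finger_force'],s['contact_force'])
d=np.array(s['eef_pos'])-onjig(0,-.045,0); print('jig xyz',d@xu,d@yl,d@nn, 'rot err',R.from_matrix(tr(s).T@RJ).as_rotvec())
snap('wrist','w4'); c,im=load('w4')
for P,n in((B,'bush'),(B+.005*yl-.031*xu+.022*nn,'st1'),(B+.036*yl+.004*xu+.022*nn,'st3')): print(n,proj(c,P))
cv2.imwrite('pics/v4.png',im[:,:,::-1])
E
```

```text
[ 0.48731797 -0.02898282  0.1229679 ] [-0.30211379 -0.39642715  2.43535135  0.1037272   0.58336614 -0.18777502] -0.0005385747072294756 0.0 [-0.63956345  0.40678815  0.32543217]
jig xyz 0.0058839089230009155 -0.013214233559662357 0.07214447861860332 rot err [ 0.0010003   0.00237107 -0.00187107]
bush [249.59679016 126.10982673]
st1 [203.95998765 120.73049247]
st3 [254.23931012  72.32125606]
```

View pics/v4.png

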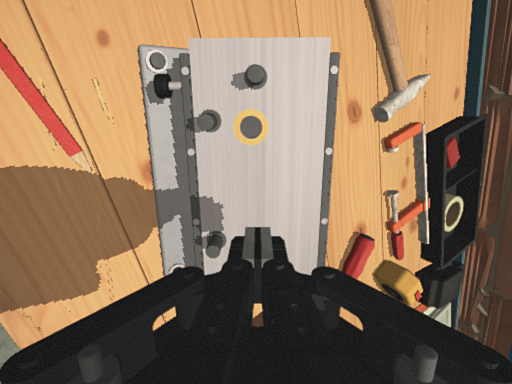

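The hand is empty: the bar slipped out, presumably because the tips only caught its top edge. The bush at (251,127) matches the prediction (250,126), so the jig frame is good. I'll go back to the bars.

```bash
python3 - <<'E'
from h import *
plan([.5743,.3016,.10],down(19.95),14)
E
```

```text
[0.0243, 0.0007, 0.0023] [0.0365, 0.0101, -0.0371]
[0.0242, 0.0017, 0.0025] [0.0365, 0.0101, -0.0371]
[0.0241, 0.0027, 0.0026] [0.0365, 0.0101, -0.0371]
[0.024, 0.0037, 0.0028] [0.0365, 0.0101, -0.0371]
[0.0238, 0.0047, 0.0029] [0.0365, 0.0101, -0.0371]
[0.0236, 0.0056, 0.0029] [0.0365, 0.0101, -0.0371]
[0.0233, 0.0066, 0.0029] [0.0365, 0.0101, -0.0371]
[0.023, 0.0076, 0.0029] [0.0365, 0.0101, -0.0371]
[0.0227, 0.0085, 0.0028] [0.0365, 0.0101, -0.0371]
[0.0223, 0.0095, 0.0027] [0.0365, 0.0101, -0.0371]
[0.0219, 0.0104, 0.0026] [0.0365, 0.0101, -0.0371]
[0.0215, 0.0113, 0.0024] [0.0365, 0.0101, -0.0371]
[0.0211, 0.0122, 0.0022] [0.0365, 0.0101, -0.0371]
[0.0206, 0.013, 0.0019] [0.0365, 0.0101, -0.0371]
```

Call:
move_arm(
  moves=[
    [0.72,[0.0243,0.0007,0.0023],[0.0365,0.01,-0.037]],
    [0.72,[0.0242,0.0017,0.0025],[0.0365,0.01,-0.037]],
    [0.72,[0.0241,0.0027,0.0026],[0.0365,0.01,-0.037]],
    [0.72,[0.024,0.0037,0.0028],[0.0365,0.01,-0.037]],
    [0.72,[0.0238,0.0047,0.0029],[0.0365,0.01,-0.037]],
    [0.72,[0.0236,0.0056,0.0029],[0.0365,0.01,-0.037]],
    [0.72,[0.0233,0.0066,0.0029],[0.0365,0.01,-0.037]],
    [0.72,[0.023,0.0076,0.0029],[0.0365,0.01,-0.037]],
    [0.72,[0.0227,0.0085,0.0028],[0.0365,0.01,-0.037]],
    [0.72,[0.0223,0.0095,0.0027],[0.0365,0.01,-0.037]],
  ],
)

```text
time: 7.17
eef_pos: [0.5497, 0.2104, 0.106]
tcp_rot: [0.63, 0.773, 0.048, 0.057]
contact_force: [0.9, 0.1, -0.1]
opening: 0.718
finger_force: 0.0
```

Call:
move_arm(
  moves=[
    [0.72,[0.0219,0.0104,0.0026],[0.0365,0.01,-0.037]],
    [0.72,[0.0215,0.0113,0.0024],[0.0365,0.01,-0.037]],
    [0.72,[0.021,0.0122,0.0022],[0.0365,0.01,-0.037]],
    [0.72,[0.0206,0.013,0.002],[0.0365,0.01,-0.037]],
    [0.72,[0,0,0],[0,0,0]],
    [0.72,[0,0,0],[0,0,0]],
    [0.72,[0,0,0],[0,0,0]],
    [0.72,[0,0,0],[0,0,0]],
    [0.72,[0,0,0],[0,0,0]],
    [0.72,[0,0,0],[0,0,0]],
  ],
)

```text
time: 8.0
eef_pos: [0.574, 0.3011, 0.0999]
tcp_rot: [0.575, 0.818, 0.0, 0.0]
contact_force: [-0.9, 0.9, -0.0]
opening: 0.722
finger_force: 0.0
```

```bash
cat > bars.py <<'E'
from h import *
import sys
np.set_printoptions(precision=4,suppress=True)
c,im=snap('wrist',sys.argv[1]); s=get_state(); print(s['eef_pos'],s['time'],s['opening']); 
c2,i2=snap('scene',sys.argv[1]+'s')
for n,cc,i in(('wrist',c,im),('scene',c2,i2)):
    g=i.astype(int); m=((g.min(2)>150)&(g.max(2)-g.min(2)<45)).astype(np.uint8)
    if n=='scene': m[:235]=0;m[:,:165]=0;m[:,290:]=0
    cs,_=cv2.findContours(m,cv2.RETR_CCOMP,cv2.CHAIN_APPROX_NONE)
    for k in cs:
        if cv2.contourArea(k)<(60 if n=='wrist' else 8): continue
        P=np.array([ray(cc,p[0],.010)[:2] for p in k],np.float32); r=cv2.minAreaRect(P); print(n,cv2.boundingRect(k),np.array(r[0]),np.array(r[1]),r[2])
E
python3 bars.py w5
```

```text
[0.5741 0.3011 0.1   ] 8.05 0.7203891933956347
wrist (92, 367, 25, 17) [0.4753 0.0038] [0.0302 0.0256] 19.781972885131836
wrist (500, 261, 12, 22) [0.8644 0.2983] [0.0118 0.0262] 33.928253173828125
wrist (279, 208, 26, 44) [0.6245 0.2655] [0.0235 0.0498] 17.099628448486328
wrist (458, 194, 54, 81) [0.8188 0.329 ] [0.0306 0.0916] 4.392594814300537
wrist (487, 199, 22, 27) [0.8157 0.3557] [0.03   0.0089] 86.58470153808594
wrist (259, 104, 57, 89) [0.5871 0.3415] [0.0504 0.0835] 17.099708557128906
wrist (276, 127, 21, 22) [0.5838 0.3528] [0.0192 0.0184] 65.59977722167969
wrist (68, 69, 58, 109) [0.4108 0.299 ] [0.05   0.0987] 8.324017524719238
wrist (85, 97, 23, 23) [0.4082 0.3186] [0.0188 0.0191] 60.790199279785156
wrist (447, 0, 65, 68) [0.7104 0.492 ] [0.0617 0.052 ] 19.774532318115234
scene (256, 365, 5, 5) [0.2047 0.4734] [0.0123 0.0064] 7.529243469238281
scene (220, 270, 35, 28) [0.4106 0.2973] [0.0517 0.1053] 8.340858459472656
scene (230, 285, 7, 5) [0.408  0.3188] [0.0159 0.0153] 38.01776123046875
scene (166, 254, 24, 22) [0.5863 0.3406] [0.0518 0.0878] 16.83880043029785
scene (175, 265, 7, 5) [0.5824 0.3522] [0.0152 0.0181] 12.962857246398926
scene (184, 242, 14, 11) [0.6233 0.2658] [0.0247 0.0535] 18.814884185791016
scene (258, 235, 17, 6) [0.4746 0.087 ] [0.0497 0.0266] 38.03289794921875
```

Call:
move_arm(
  moves=[
    [0.72,[0.001,0.0123,0.01],[0,0,0.025]],
    [0.72,[0.001,0.0123,0.015],[0,0,0.025]],
    [0.72,[0,0,0.02],[0,0,0]],
    [0.72,[0,0,0.025],[0,0,0]],
    [0.72,[0,0,0.025],[0,0,0]],
    [0.72,[0,0,0.015],[0,0,0]],
    [0.72,[0,0,0.01],[0,0,0]],
    [0.72,[0,0,0.005],[0,0,0]],
    [0.72,[0,0,0],[0,0,0]],
    [0.72,[0,0,0],[0,0,0]],
  ],
)

```text
time: 8.93
eef_pos: [0.5977, 0.312, -0.0243]
tcp_rot: [0.595, 0.804, 0.001, 0.001]
contact_force: [0.3, -0.5, -0.1]
opening: 0.72
finger_force: 0.0
```

Call:
move_arm(
  moves=[
    [0.72,[0,0,0.002],[0,0,0]],
    [0.72,[0,0,0.002],[0,0,0]],
    [0.72,[0,0,0.002],[0,0,0]],
    [0.72,[0,0,0.002],[0,0,0]],
    [0.72,[0,0,0.002],[0,0,0]],
    [0.72,[0,0,0],[0,0,0]],
    [0.72,[0,0,0],[0,0,0]],
    [0.72,[0,0,0],[0,0,0]],
    [0.72,[0,0,0],[0,0,0]],
    [0.72,[0,0,0],[0,0,0]],
  ],
)

```text
time: 9.77
eef_pos: [0.5969, 0.3117, -0.0353]
tcp_rot: [0.595, 0.804, 0.0, 0.0]
contact_force: [-0.3, 0.7, 0.1]
opening: 0.721
finger_force: 0.0
```

Call:
move_arm(
  moves=[
    [0.72,[0,0,0.0015],[0,0,0]],
    [0.72,[0,0,0.0015],[0,0,0]],
    [0.72,[0,0,0.0015],[0,0,0]],
    [0.72,[0,0,0.0015],[0,0,0]],
    [0,[0,0,0],[0,0,0]],
    [0,[0,0,0],[0,0,0]],
    [0,[0,0,0],[0,0,0]],
    [0,[0,0,0],[0,0,0]],
    [0,[0,0,0],[0,0,0]],
    [0,[0,0,0],[0,0,0]],
  ],
  grip_force=80,
)

```text
time: 10.6
eef_pos: [0.5972, 0.3118, -0.041]
tcp_rot: [0.595, 0.804, 0.0, 0.0]
contact_force: [1.0, 0.2, 2.5]
opening: 0.56
finger_force: 83.9
```

Call:
move_arm(
  moves=[
    [0,[0,0,0],[0,0,0]],
    [0,[0,0,-0.01],[0,0,0]],
    [0,[0,0,-0.02],[0,0,0]],
    [0,[0,0,-0.03],[0,0,0]],
    [0,[0,0,-0.03],[0,0,0]],
    [0,[0,0,-0.02],[0,0,0]],
    [0,[0,0,-0.01],[0,0,0]],
    [0,[0,0,0],[0,0,0]],
    [0,[0,0,0],[0,0,0]],
    [0,[0,0,0],[0,0,0]],
  ],
)

```text
time: 11.43
eef_pos: [0.595, 0.311, 0.0759]
tcp_rot: [0.595, 0.804, -0.002, -0.001]
contact_force: [-0.2, -0.1, -1.9]
opening: 0.555
finger_force: 82.9
```

```bash
sed -i 's/H=.0317/H=.041/' h.py; python3 - <<'E'
from h import *
np.set_printoptions(precision=4,suppress=True)
s=get_state(); print(s['eef_pos'],s['opening'],s['finger_force'],s['contact_force'],s['wrist_torque'])
c,im=snap('wrist','w6'); T=tr(s); g=im.astype(int); m=((g.min(2)>110)&(g.max(2)-g.min(2)<45)).astype(np.uint8)
cs,_=cv2.findContours(m,cv2.RETR_CCOMP,cv2.CHAIN_APPROX_NONE)
P0=np.array(s['eef_pos'])
for k in cs:
    if cv2.contourArea(k)<200: continue
    # in tool coordinates on the bar's top plane (tool z=-H-.010... bar top)
    P=np.array([T.T@(ray(c,p[0],n=T[:,2],p0=P0+T[:,2]*(-H-.010))-P0) for p in k],np.float32)[:,:2]; r=cv2.minAreaRect(P); print(cv2.boundingRect(k),np.array(r[0]),np.array(r[1]),r[2])
cv2.imwrite('pics/v6.png',im[:,:,::-1])
plan(onjig(.006,-.057,.06),RJ,15)
E
```

```text
[0.595  0.311  0.0759] 0.554734207260162 82.86759495735168 [-0.2361 -0.1289 -1.943 ] [0.0199 0.0384 0.0149]Traceback (most recent call last):
  File "<stdin>", line 10, in <module>
cv2.error: OpenCV(4.12.0) /io/opencv/modules/imgproc/src/convhull.cpp:143: error: (-215:Assertion failed) total >= 0 && (depth == CV_32F || depth == CV_32S) in function 'convexHull'
```

```bash
cat > held.py <<'E'
from h import *
import sys
np.set_printoptions(precision=4,suppress=True)
c,im=load('w6') if len(sys.argv)<2 else snap('wrist',sys.argv[1])
s=get_state(); T=tr(s); g=im.astype(int); m=((g.min(2)>110)&(g.max(2)-g.min(2)<45)).astype(np.uint8)
cs,_=cv2.findContours(m,cv2.RETR_CCOMP,cv2.CHAIN_APPROX_NONE); P0=np.array(s['eef_pos'])
for k in cs:
    if cv2.contourArea(k)<200: continue
    P=np.array([T.T@(ray(c,p[0],n=T[:,2],p0=P0+T[:,2]*(-H-.010))-P0) for p in k])[:,:2].astype(np.float32).copy(); r=cv2.minAreaRect(P)
    if abs(r[0][1])<.04: print(cv2.boundingRect(k),np.array(r[0]),np.array(r[1]),r[2],P.min(0),P.max(0))
E
python3 held.py; python3 - <<'E'
from h import *
plan(onjig(.006,-.057,.06),RJ,15)
E
```

```text
(201, 105, 113, 221) [ 0.0135 -0.0009] [0.0509 0.119 ] 89.96966552734375 [-0.0459 -0.0263] [0.073  0.0246]
(238, 152, 39, 40) [ 0.0424 -0.0007] [0.019  0.0181] 0.06009518727660179 [ 0.0329 -0.0098] [0.052  0.0084]
[-0.0198, -0.0128, -0.0019] [-0.0346, -0.0083, 0.0313]
[-0.0202, -0.0121, -0.0021] [-0.0346, -0.0083, 0.0313]
[-0.0206, -0.0114, -0.0024] [-0.0346, -0.0083, 0.0313]
[-0.021, -0.0107, -0.0026] [-0.0346, -0.0083, 0.0313]
[-0.0213, -0.0099, -0.0027] [-0.0346, -0.0083, 0.0313]
[-0.0217, -0.0091, -0.0029] [-0.0346, -0.0083, 0.0313]
[-0.022, -0.0084, -0.003] [-0.0346, -0.0083, 0.0313]
[-0.0222, -0.0076, -0.0031] [-0.0346, -0.0083, 0.0313]
[-0.0225, -0.0068, -0.0032] [-0.0346, -0.0083, 0.0313]
[-0.0227, -0.0059, -0.0032] [-0.0346, -0.0083, 0.0313]
[-0.0229, -0.0051, -0.0032] [-0.0346, -0.0083, 0.0313]
[-0.0231, -0.0043, -0.0032] [-0.0346, -0.0083, 0.0313]
[-0.0232, -0.0034, -0.0031] [-0.0346, -0.0083, 0.0313]
[-0.0234, -0.0026, -0.003] [-0.0346, -0.0083, 0.0313]
[-0.0234, -0.0018, -0.0029] [-0.0346, -0.0083, 0.0313]
```

Call:
move_arm(
  moves=[
    [0,[-0.02,-0.0128,-0.002],[-0.0346,-0.0083,0.0313]],
    [0,[-0.0202,-0.012,-0.002],[-0.0346,-0.0083,0.0313]],
    [0,[-0.0206,-0.0114,-0.0024],[-0.0346,-0.0083,0.0313]],
    [0,[-0.021,-0.0107,-0.0026],[-0.0346,-0.0083,0.0313]],
    [0,[-0.0213,-0.01,-0.0027],[-0.0346,-0.0083,0.0313]],
    [0,[-0.0217,-0.009,-0.003],[-0.0346,-0.0083,0.0313]],
    [0,[-0.022,-0.0084,-0.003],[-0.0346,-0.0083,0.0313]],
    [0,[-0.0222,-0.0076,-0.003],[-0.0346,-0.0083,0.0313]],
    [0,[-0.0225,-0.0068,-0.0032],[-0.0346,-0.0083,0.0313]],
    [0,[-0.0227,-0.006,-0.0032],[-0.0346,-0.0083,0.0313]],
  ],
)

```text
time: 12.32
eef_pos: [0.5303, 0.0834, 0.095]
tcp_rot: [0.703, 0.689, 0.112, 0.134]
contact_force: [0.0, -1.0, -1.8]
opening: 0.557
finger_force: 83.0
```

Call:
move_arm(
  moves=[
    [0,[-0.0229,-0.005,-0.0032],[-0.0346,-0.0083,0.0313]],
    [0,[-0.023,-0.0043,-0.0032],[-0.0346,-0.0083,0.0313]],
    [0,[-0.0232,-0.0034,-0.003],[-0.0346,-0.0083,0.0313]],
    [0,[-0.0234,-0.0026,-0.003],[-0.0346,-0.0083,0.0313]],
    [0,[-0.0234,-0.0018,-0.003],[-0.0346,-0.0083,0.0313]],
    [0,[0,0,0],[0,0,0]],
    [0,[0,0,0],[0,0,0]],
    [0,[0,0,0],[0,0,0]],
    [0,[0,0,0],[0,0,0]],
    [0,[0,0,0],[0,0,0]],
  ],
)

```text
time: 13.15
eef_pos: [0.5004, -0.0283, 0.1061]
tcp_rot: [0.742, 0.618, 0.168, 0.2]
contact_force: [0.6, -0.6, -2.6]
opening: 0.558
finger_force: 83.0
```

```bash
cat > rel.py <<'E'
from h import *
np.set_printoptions(precision=4,suppress=True)
s=get_state(); d=np.array(s['eef_pos'])-onjig(0,-.045,0)
f=np.array(s['contact_force']); print('t',s['time'],'bar xyz rel seated',d@xu,d@yl,d@nn,'roterr',R.from_matrix(tr(s).T@RJ).as_rotvec(),'F',f@xu,f@yl,f@nn,'op',s['opening'],s['finger_force'])
E
python3 rel.py; python3 held.py w7
```

```text
t 13.15 bar xyz rel seated 0.00847233083833674 -0.010167328750301848 0.060485204927698336 roterr [ 0.0041 -0.0031  0.0001] F -0.7010964351524167 -0.4931473947024959 -2.650455126060462 op 0.5582460537708664 83.00409436225891
(126, 35, 208, 292) [ 0.0268 -0.0117] [0.0884 0.1475] 89.76519775390625 [-0.0469 -0.0561] [0.1006 0.0325]
(224, 64, 41, 29) [ 0.0838 -0.006 ] [0.0114 0.0175] 0.0391586571931839 [ 0.0781 -0.0147] [0.0895 0.0028]
```

Call:
move_arm(
  moves=[
    [0,[0,-0.002,0.006],[0,0,0]],
    [0,[0,-0.002,0.01],[0,0,0]],
    [0,[0,0,0.012],[0,0,0]],
    [0,[0,0,0.012],[0,0,0]],
    [0,[0,0,0.008],[0,0,0]],
    [0,[0,0,0.004],[0,0,0]],
    [0,[0,0,0.002],[0,0,0]],
    [0,[0,0,0],[0,0,0]],
    [0,[0,0,0],[0,0,0]],
    [0,[0,0,0],[0,0,0]],
  ],
)

```text
time: 14.03
eef_pos: [0.5238, -0.0333, 0.0583]
tcp_rot: [0.742, 0.617, 0.168, 0.2]
contact_force: [0.1, -0.5, -2.0]
opening: 0.556
finger_force: 83.0
```

```bash
python3 rel.py
```

```text
t 14.0333 bar xyz rel seated 0.005313784467684232 -0.010769890478863384 0.007057910831762478 roterr [ 0.006  -0.0023 -0.001 ] F -0.8930169394635751 -0.45740109870412704 -1.8490911874523155 op 0.5557535371928046 83.01243782043457
```

Call:
move_arm(
  moves=[
    [0,[0,0,0.0015],[0.005,-0.002,0]],
    [0,[0,0,0.0015],[0,0,0]],
    [0,[0,0,0.0015],[0,0,0]],
    [0,[0,0,0.0015],[0,0,0]],
    [0,[0,0,0.001],[0,0,0]],
    [0,[0,0,0.001],[0,0,0]],
    [0,[0,0,0],[0,0,0]],
    [0,[0,0,0],[0,0,0]],
    [0,[0,0,0],[0,0,0]],
    [0,[0,0,0],[0,0,0]],
  ],
)

```text
time: 14.87
eef_pos: [0.5272, -0.034, 0.0513]
tcp_rot: [0.743, 0.617, 0.165, 0.198]
contact_force: [-10.1, -0.6, 8.8]
opening: 0.558
finger_force: 87.5
```

```bash
python3 rel.py
```

```text
t 14.8667 bar xyz rel seated 0.004761801772358604 -0.010844953852515509 -0.0006492776925633508 roterr [-0.001  -0.0004 -0.0009] F -4.126790153563857 -2.405182807890544 12.565497547202137 op 0.5575790336457824 87.53754069650313
```

Call:
move_arm(
  moves=[
    [0,[0,0,-0.0005],[0,0,0]],
    [0,[0,-0.001,0],[0,0,0]],
    [0,[0,-0.001,0],[0,0,0]],
    [0,[0,-0.001,0],[0,0,0]],
    [0,[0,-0.001,0],[0,0,0]],
    [0,[0,0,0],[0,0,0]],
    [0,[0,0,0],[0,0,0]],
    [0,[0.002,0,0],[0,0,0]],
    [0,[0.002,0,0],[0,0,0]],
    [0,[0,0,0],[0,0,0]],
  ],
)

```text
time: 15.7
eef_pos: [0.5248, -0.0296, 0.0495]
tcp_rot: [0.743, 0.617, 0.166, 0.199]
contact_force: [-3.8, -3.4, 5.1]
opening: 0.557
finger_force: 85.4
```

```bash
python3 rel.py
```

```text
t 15.7 bar xyz rel seated 0.0011507871060746503 -0.007045986737353639 -0.0006121588501126498 roterr [ 0.0004  0.0004 -0.0004] F -0.18546351092985347 -4.012017749002639 5.9597043299168595 op 0.5568002362540918 85.40751165855909
```

Call:
move_arm(
  moves=[
    [0,[0,-0.001,0],[0,0,0]],
    [0,[0,-0.001,0],[0,0,0]],
    [0,[0,0,0],[0,0,0]],
    [0,[0.0015,0,0],[0,0,0]],
    [0,[0.0015,0,0],[0,0,0]],
    [0,[0.0015,0,0],[0,0,0]],
    [0,[0.0015,0,0],[0,0,0]],
    [0,[0,0,0],[0,0,0]],
    [0,[0,0,0],[0,0,0]],
    [0,[0,0,0],[0,0,0]],
  ],
)

```text
time: 16.53
eef_pos: [0.5256, -0.0238, 0.0496]
tcp_rot: [0.743, 0.617, 0.167, 0.201]
contact_force: [4.8, -2.7, 2.2]
opening: 0.559
finger_force: 83.5
```

```bash
python3 rel.py
```

```text
t 16.5333 bar xyz rel seated 0.0009424084518615602 -0.0011630086625951503 -0.0004613063209785783 roterr [ 0.0041  0.0005 -0.0009] F 5.5593420361096255 -1.780486553293564 -0.7165830965478943 op 0.5588524464162147 83.50261208608572
```

Call:
move_arm(
  moves=[
    [0,[0.001,0,0.0003],[0,0,0]],
    [0,[0.001,0,0],[0,0,0]],
    [0,[0.001,0,0],[0,0,0]],
    [0,[0.001,0,0],[0,0,0]],
    [0,[0.001,0,0],[0,0,0]],
    [0,[0,0,0],[0,0,0]],
    [0,[0,0,0],[0,0,0]],
    [0,[0,0,0],[0,0,0]],
    [0,[0,0,0],[0,0,0]],
    [0,[0,0,0],[0,0,0]],
  ],
)

```text
time: 17.37
eef_pos: [0.5262, -0.0208, 0.0495]
tcp_rot: [0.742, 0.617, 0.165, 0.201]
contact_force: [-4.2, -14.2, 8.0]
opening: 0.559
finger_force: 85.9
```

```bash
python3 rel.py
```

```text
t 17.3667 bar xyz rel seated 0.0009389365734281492 0.0019528916959911376 -0.0005426189209972802 roterr [0.0032 0.0032 0.0005] F 2.6450670309902407 -14.695670849648115 7.730564545962219 op 0.5588458653934044 85.86972775112372
```

Call:
move_arm(
  moves=[
    [0.75,[0,0,0],[0,0,0]],
    [0.75,[0,0,0],[0,0,0]],
    [0.75,[0,0,0],[0,0,0]],
    [0.75,[0,0,0],[0,0,0]],
    [0.75,[0,0,-0.005],[0,0,0]],
    [0.75,[0,0,-0.01],[0,0,0]],
    [0.75,[0,0,-0.015],[0,0,0]],
    [0.75,[0,0,-0.015],[0,0,0]],
    [0.75,[0,0,-0.015],[0,0,0]],
    [0.75,[0,0,0],[0,0,0]],
  ],
)

```text
time: 18.2
eef_pos: [0.4962, -0.0126, 0.1026]
tcp_rot: [0.742, 0.617, 0.167, 0.2]
contact_force: [1.7, 0.1, 0.6]
opening: 0.75
finger_force: 0.0
```

```bash
python3 rel.py; python3 - <<'E'
from h import *
c,im=snap('wrist','w8'); cv2.imwrite('pics/v8.png',im[:,:,::-1])
print(proj(c,B+.01*nn))
plan([.4147,.2741,.07],down(8.3),15)
E
```

```text
t 18.2 bar xyz rel seated 0.0006980172489428477 0.004537727257503092 0.06096701165230664 roterr [ 0.0045 -0.0005 -0.0004] F 1.741945018583028 0.40202229542184154 -0.29929010007012313 op 0.7504611622256484 0.0
[256.3150332  155.26020162]
[0.0178, -0.0087, -0.0026] [0.0348, 0.0057, -0.0214]
[0.018, -0.0084, -0.0022] [0.0348, 0.0057, -0.0214]
[0.0182, -0.0081, -0.0018] [0.0348, 0.0057, -0.0214]
[0.0184, -0.0077, -0.0014] [0.0348, 0.0057, -0.0214]
[0.0185, -0.0074, -0.0011] [0.0348, 0.0057, -0.0214]
[0.0187, -0.007, -0.0007] [0.0348, 0.0057, -0.0214]
[0.0188, -0.0066, -0.0004] [0.0348, 0.0057, -0.0214]
[0.019, -0.0062, -0.0] [0.0348, 0.0057, -0.0214]
[0.0191, -0.0058, 0.0003] [0.0348, 0.0057, -0.0214]
[0.0192, -0.0054, 0.0006] [0.0348, 0.0057, -0.0214]
[0.0193, -0.005, 0.0009] [0.0348, 0.0057, -0.0214]
[0.0194, -0.0045, 0.0012] [0.0348, 0.0057, -0.0214]
[0.0195, -0.0041, 0.0014] [0.0348, 0.0057, -0.0214]
[0.0196, -0.0036, 0.0017] [0.0348, 0.0057, -0.0214]
[0.0197, -0.0031, 0.0019] [0.0348, 0.0057, -0.0214]
```

View pics/v8.png

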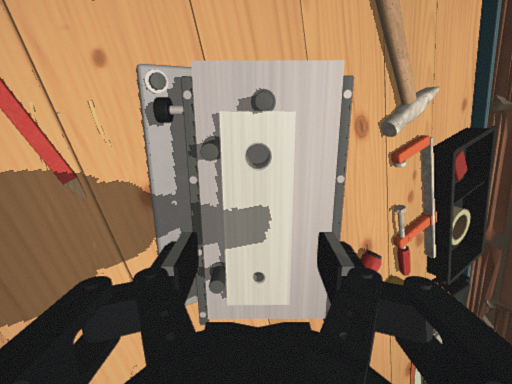

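The bar is seated against all three stops, with its big hole at (258,155), where the bush is predicted at (256,155). Now the second bar.

Call:
move_arm(
  moves=[
    [0.75,[0.018,-0.0087,-0.0026],[0.0348,0.0057,-0.0214]],
    [0.75,[0.018,-0.0084,-0.0022],[0.0348,0.0057,-0.0214]],
    [0.75,[0.018,-0.008,-0.0018],[0.0348,0.0057,-0.0214]],
    [0.75,[0.0184,-0.0077,-0.0014],[0.0348,0.0057,-0.0214]],
    [0.75,[0.0185,-0.0074,-0.001],[0.0348,0.0057,-0.0214]],
    [0.75,[0.0187,-0.007,-0.0007],[0.0348,0.0057,-0.0214]],
    [0.75,[0.0188,-0.0066,-0.0004],[0.0348,0.0057,-0.0214]],
    [0.75,[0.019,-0.0062,0],[0.0348,0.0057,-0.0214]],
    [0.75,[0.019,-0.0058,0.0003],[0.0348,0.0057,-0.0214]],
    [0.75,[0.0192,-0.0054,0.0006],[0.0348,0.0057,-0.0214]],
  ],
)

```text
time: 19.08
eef_pos: [0.4408, 0.1792, 0.0777]
tcp_rot: [0.691, 0.718, 0.054, 0.065]
contact_force: [-0.7, 0.5, 0.3]
opening: 0.752
finger_force: 0.0
```

Call:
move_arm(
  moves=[
    [0.75,[0.0193,-0.005,0.001],[0.0348,0.0057,-0.0214]],
    [0.75,[0.0194,-0.0045,0.0012],[0.0348,0.0057,-0.0214]],
    [0.75,[0.0195,-0.004,0.0014],[0.0348,0.0057,-0.0214]],
    [0.75,[0.0196,-0.0036,0.0017],[0.0348,0.0057,-0.0214]],
    [0.75,[0.0197,-0.003,0.002],[0.0348,0.0057,-0.0214]],
    [0.75,[0,0,0.015],[0,0,0]],
    [0.75,[0,0,0.015],[0,0,0]],
    [0.75,[0,0,0],[0,0,0]],
    [0.75,[0,0,0],[0,0,0]],
    [0.75,[0,0,0],[0,0,0]],
  ],
)

```text
time: 19.92
eef_pos: [0.4146, 0.2738, 0.0383]
tcp_rot: [0.654, 0.756, -0.001, -0.001]
contact_force: [0.7, 0.3, -0.4]
opening: 0.749
finger_force: 0.0
```

```bash
python3 bars.py w9 | grep -v scene | head -8; python3 - <<'E'
from h import *
plan([.4147,.2741,-.041],down(8.3),8)
E
```

```text
[0.4151 0.2739 0.0388] 19.9667 0.7491374916460165
wrist (224, 104, 70, 69) [0.4077 0.3232] [0.0502 0.0497] 8.284205436706543
wrist (246, 133, 27, 27) [0.4081 0.3182] [0.0194 0.0189] 53.60236358642578
[0.0, -0.0001, 0.01] [-0.0002, -0.0001, -0.0001]
[0.0, -0.0001, 0.01] [-0.0002, -0.0001, -0.0001]
[0.0, -0.0001, 0.01] [-0.0002, -0.0001, -0.0001]
[0.0, -0.0001, 0.01] [-0.0002, -0.0001, -0.0001]
[0.0, -0.0001, 0.01] [-0.0002, -0.0001, -0.0001]
[0.0, -0.0001, 0.01] [-0.0002, -0.0001, -0.0001]
[0.0, -0.0001, 0.01] [-0.0002, -0.0001, -0.0001]
[0.0, -0.0001, 0.01] [-0.0002, -0.0001, -0.0001]
```

Call:
move_arm(
  moves=[
    [0.75,[0,0,0.01],[0,0,0]],
    [0.75,[0,0,0.015],[0,0,0]],
    [0.75,[0,0,0.02],[0,0,0]],
    [0.75,[0,0,0.015],[0,0,0]],
    [0.75,[0,0,0.01],[0,0,0]],
    [0.75,[0,0,0.006],[0,0,0]],
    [0.75,[0,0,0.003],[0,0,0]],
    [0.75,[0,0,0.001],[0,0,0]],
    [0.75,[0,0,0],[0,0,0]],
    [0,[0,0,0],[0,0,0]],
  ],
)

```text
time: 20.85
eef_pos: [0.4152, 0.2741, -0.0408]
tcp_rot: [0.654, 0.756, -0.0, -0.001]
contact_force: [-0.1, 0.2, -0.6]
opening: 0.625
finger_force: 0.0
```

Call:
move_arm(
  moves=[
    [0,[0,0,0],[0,0,0]],
    [0,[0,0,0],[0,0,0]],
    [0,[0,0,0],[0,0,0]],
    [0,[0,0,0],[0,0,0]],
    [0,[0,0,0],[0,0,0]],
    [0,[0,0,-0.01],[0,0,0]],
    [0,[0,0,-0.025],[0,0,0]],
    [0,[0,0,-0.035],[0,0,0]],
    [0,[0,0,-0.035],[0,0,0]],
    [0,[0,0,-0.015],[0,0,0]],
  ],
)

```text
time: 21.68
eef_pos: [0.417, 0.2748, 0.0834]
tcp_rot: [0.654, 0.756, 0.002, 0.0]
contact_force: [1.5, 0.7, -1.9]
opening: 0.554
finger_force: 83.2
```

```bash
python3 held.py w10; python3 - <<'E'
from h import *
s=get_state(); print(s['eef_pos'],s['opening'],s['finger_force'],s['contact_force'])
plan(onjig(.006,-.055,.06),RJ,15,st([.4148,.274,.079],down(8.3)))
E
```

```text
(201, 101, 113, 224) [ 0.0152 -0.0022] [0.118  0.0496] 0.001991054741665721 [-0.0438 -0.027 ] [0.0742 0.0226]
(239, 148, 39, 40) [ 0.0444 -0.0017] [0.0185 0.0178] 0.03244046866893768 [ 0.0351 -0.0106] [0.0536 0.0072]
[0.41843651 0.27543015 0.08534218] 0.5567717850640691 83.20725560188293 [ 1.24810318  1.1076555  -0.7232903 ]
[-0.0207, 0.0026, -0.0017] [-0.0346, -0.0057, 0.0214]
[-0.0207, 0.0031, -0.0015] [-0.0346, -0.0057, 0.0214]
[-0.0206, 0.0036, -0.0012] [-0.0346, -0.0057, 0.0214]
[-0.0205, 0.0041, -0.001] [-0.0346, -0.0057, 0.0214]
[-0.0204, 0.0046, -0.0007] [-0.0346, -0.0057, 0.0214]
[-0.0203, 0.005, -0.0004] [-0.0346, -0.0057, 0.0214]
[-0.0202, 0.0055, -0.0001] [-0.0346, -0.0057, 0.0214]
[-0.0201, 0.0059, 0.0002] [-0.0346, -0.0057, 0.0214]
[-0.02, 0.0063, 0.0005] [-0.0346, -0.0057, 0.0214]
[-0.0198, 0.0067, 0.0008] [-0.0346, -0.0057, 0.0214]
[-0.0197, 0.0071, 0.0012] [-0.0346, -0.0057, 0.0214]
[-0.0195, 0.0075, 0.0015] [-0.0346, -0.0057, 0.0214]
[-0.0193, 0.0078, 0.0019] [-0.0346, -0.0057, 0.0214]
[-0.0192, 0.0082, 0.0023] [-0.0346, -0.0057, 0.0214]
[-0.019, 0.0085, 0.0027] [-0.0346, -0.0057, 0.0214]
```

Call:
move_arm(
  moves=[
    [0,[-0.0207,0.0026,-0.0017],[-0.0346,-0.0057,0.0214]],
    [0,[-0.0207,0.003,-0.0015],[-0.0346,-0.0057,0.0214]],
    [0,[-0.0206,0.0036,-0.0012],[-0.0346,-0.0057,0.0214]],
    [0,[-0.0205,0.004,-0.001],[-0.0346,-0.0057,0.0214]],
    [0,[-0.0204,0.0046,-0.0007],[-0.0346,-0.0057,0.0214]],
    [0,[-0.0203,0.005,-0.0004],[-0.0346,-0.0057,0.0214]],
    [0,[-0.0202,0.0055,0],[-0.0346,-0.0057,0.0214]],
    [0,[-0.02,0.006,0.0002],[-0.0346,-0.0057,0.0214]],
    [0,[-0.02,0.0063,0.0005],[-0.0346,-0.0057,0.0214]],
    [0,[-0.0198,0.0067,0.0008],[-0.0346,-0.0057,0.0214]],
  ],
)

```text
time: 22.57
eef_pos: [0.4691, 0.0719, 0.0935]
tcp_rot: [0.721, 0.671, 0.11, 0.132]
contact_force: [1.1, -0.1, -2.1]
opening: 0.557
finger_force: 83.1
```

Call:
move_arm(
  moves=[
    [0,[-0.0197,0.007,0.0012],[-0.0346,-0.0057,0.0214]],
    [0,[-0.0195,0.0075,0.0015],[-0.0346,-0.0057,0.0214]],
    [0,[-0.0193,0.0078,0.002],[-0.0346,-0.0057,0.0214]],
    [0,[-0.0192,0.0082,0.0023],[-0.0346,-0.0057,0.0214]],
    [0,[-0.019,0.0085,0.0027],[-0.0346,-0.0057,0.0214]],
    [0,[0,0,0],[0,0,0]],
    [0,[0,0,0],[0,0,0]],
    [0,[0,0,0],[0,0,0]],
    [0,[0,0,0],[0,0,0]],
    [0,[0,0,0],[0,0,0]],
  ],
)

```text
time: 23.4
eef_pos: [0.4981, -0.0271, 0.1029]
tcp_rot: [0.743, 0.618, 0.165, 0.197]
contact_force: [0.7, -0.8, -1.9]
opening: 0.556
finger_force: 83.1
```

```bash
python3 rel.py
```

```text
t 23.4 bar xyz rel seated 0.004739626887292608 -0.009405785777723684 0.058934469509599116 roterr [-0.0038 -0.0006  0.0002] F -0.2421540347827521 -0.6254168209726305 -2.109611734568703 op 0.5564404301892651 83.13947796821594
```

Call:
move_arm(
  moves=[
    [0,[0,0,0.006],[-0.003,0,0]],
    [0,[0,0,0.01],[0,0,0]],
    [0,[0,0,0.01],[0,0,0]],
    [0,[0,0,0.008],[0,0,0]],
    [0,[0,0,0.005],[0,0,0]],
    [0,[0,0,0.003],[0,0,0]],
    [0,[0,0,0.001],[0,0,0]],
    [0,[0,0,0],[0,0,0]],
    [0,[0,0,0],[0,0,0]],
    [0,[0,0,0],[0,0,0]],
  ],
)

```text
time: 24.23
eef_pos: [0.5197, -0.0319, 0.0664]
tcp_rot: [0.743, 0.617, 0.166, 0.199]
contact_force: [-0.2, 0.1, -0.9]
opening: 0.557
finger_force: 83.1
```

Call:
move_arm(
  moves=[
    [0,[0,0,0.0015],[0,0,0]],
    [0,[0,0,0.0015],[0,0,0]],
    [0,[0,0,0.0015],[0,0,0]],
    [0,[0,0,0.001],[0,0,0]],
    [0,[0,0,0.001],[0,0,0]],
    [0,[0,0,0],[0,0,0]],
    [0,[0,0,0],[0,0,0]],
    [0,[0,0,0],[0,0,0]],
    [0,[0,0,0],[0,0,0]],
    [0,[0,0,0],[0,0,0]],
  ],
)

```text
time: 25.07
eef_pos: [0.5222, -0.0324, 0.061]
tcp_rot: [0.743, 0.618, 0.165, 0.198]
contact_force: [-12.4, -0.0, 12.0]
opening: 0.561
finger_force: 85.2
```

```bash
python3 rel.py
```

```text
t 25.0667 bar xyz rel seated 0.005206325854812145 -0.010226340367689917 0.010333699966838993 roterr [-0.0013  0.     -0.0005] F -4.538857082313013 -2.282366376625612 16.4813932892524 op 0.5609746476049413 85.18007397651672
```

Call:
move_arm(
  moves=[
    [0,[0,0,-0.0007],[0,0,0]],
    [0,[0,-0.001,0],[0,0,0]],
    [0,[0,-0.001,0],[0,0,0]],
    [0,[0,-0.001,0],[0,0,0]],
    [0,[0,-0.001,0],[0,0,0]],
    [0,[0.0015,0,0],[0,0,0]],
    [0,[0.0015,0,0],[0,0,0]],
    [0,[0.0015,0,0],[0,0,0]],
    [0,[0.001,0,0],[0,0,0]],
    [0,[0,0,0],[0,0,0]],
  ],
)

```text
time: 25.9
eef_pos: [0.52, -0.0265, 0.0592]
tcp_rot: [0.743, 0.618, 0.165, 0.199]
contact_force: [-4.6, -3.0, 4.2]
opening: 0.557
finger_force: 84.0
```

```bash
python3 rel.py
```

```text
t 25.9 bar xyz rel seated 0.0014677480105131655 -0.0048539280793176804 0.010386071001663865 roterr [ 0.0002  0.0007 -0.0001] F -1.3118475487138204 -3.740430432507079 5.652248813900274 op 0.5573026068605809 84.0008282661438
```

Call:
move_arm(
  moves=[
    [0,[0,-0.001,0],[0,0,0]],
    [0,[0.001,-0.001,0],[0,0,0]],
    [0,[0.001,0,0],[0,0,0]],
    [0,[0.001,0,0],[0,0,0]],
    [0,[0.001,0,0],[0,0,0]],
    [0,[0.001,0,0],[0,0,0]],
    [0,[0.001,0,0],[0,0,0]],
    [0,[0,0,0],[0,0,0]],
    [0,[0,0,0],[0,0,0]],
    [0,[0,0,0],[0,0,0]],
  ],
)

```text
time: 26.73
eef_pos: [0.5204, -0.0214, 0.059]
tcp_rot: [0.742, 0.617, 0.166, 0.201]
contact_force: [-0.0, -8.3, 2.9]
opening: 0.558
finger_force: 83.7
```

```bash
python3 rel.py
```

```text
t 26.7333 bar xyz rel seated 0.0009099149505458607 0.00031238655800028595 0.010495181540932135 roterr [0.0032 0.002  0.0003] F 2.722053584798763 -8.14691155463874 1.7747703347674622 op 0.5582372447288046 83.65984082221985
```

Call:
move_arm(
  moves=[
    [0,[0.0005,-0.0005,0],[0,0,0]],
    [0,[0.0005,-0.0005,0],[0,0,0]],
    [0,[0,0,0],[0,0,0]],
    [0,[0,0,0],[0,0,0]],
    [0.75,[0,0,0],[0,0,0]],
    [0.75,[0,0,0],[0,0,0]],
    [0.75,[0,0,0],[0,0,0]],
    [0.75,[0,0,0],[0,0,0]],
    [0.75,[0,0,-0.005],[0,0,0]],
    [0.75,[0,0,-0.01],[0,0,0]],
  ],
)

```text
time: 27.57
eef_pos: [0.5099, -0.0169, 0.069]
tcp_rot: [0.743, 0.618, 0.165, 0.197]
contact_force: [-0.7, -0.1, -0.2]
opening: 0.748
finger_force: 0.0
```

Call:
move_arm(
  moves=[
    [0.75,[0,0,-0.015],[0,0,0]],
    [0.75,[0,0,-0.015],[0,0,0]],
    [0.75,[0,0,-0.005],[0,0,0]],
    [0.75,[0,0,0],[0,0,0]],
    [0.75,[0,0,0],[0,0,0]],
    [0.75,[0,0,0],[0,0,0]],
    [0.75,[0,0,0],[0,0,0]],
    [0.75,[0,0,0],[0,0,0]],
    [0.75,[0,0,0],[0,0,0]],
    [0.75,[0,0,0],[0,0,0]],
  ],
)

```text
time: 28.4
eef_pos: [0.4939, -0.0145, 0.1003]
tcp_rot: [0.743, 0.617, 0.165, 0.199]
contact_force: [-0.0, -0.6, 0.4]
opening: 0.749
finger_force: 0.0
```

```bash
python3 rel.py; python3 - <<'E'
from h import *
np.set_printoptions(precision=4,suppress=True)
c,im=snap('wrist','w11'); g=im.astype(int)
pr=proj(c,B+.02*nn); print('pred hole px',pr)
x,y=pr.astype(int); w=im[y-25:y+25,x-25:x+25].astype(int).max(2); 
m=(w<120).astype(np.uint8); n,l,stt,ce=cv2.connectedComponentsWithStats(m)
for i in range(1,n):
    if stt[i,4]>40: 
        P=ray(c,ce[i]+[x-25,y-25],n=nn,p0=B+.02*nn); d=P-B-.02*nn; print(stt[i],ce[i]+[x-25,y-25],'hole off jig',d@xu,d@yl)
gold=(g[:,:,0]-g[:,:,2]>60)[y-25:y+25,x-25:x+25].sum(); print('gold',gold)
# bar outline: bright, in jig coordinates
v=g.min(2); m=((v>140)).astype(np.uint8)[:320]; cs,_=cv2.findContours(m,cv2.RETR_EXTERNAL,cv2.CHAIN_APPROX_NONE)
E
```

```text
t 28.4 bar xyz rel seated -0.0021312260736210432 0.0022631890932732655 0.05986631965913555 roterr [-0.0008  0.0002 -0.0011] F 0.27076381481734096 -0.5568380619740343 0.326928283671473 op 0.7489990036898123 0.0
pred hole px [260.6507 154.4442]
[ 15  14  26  26 505] [262.8376 154.7089] hole off jig 0.0014150400821714606 -0.00017406418547857494
gold 0
```

```bash
python3 - <<'E'
from h import *
np.set_printoptions(precision=4,suppress=True)
s=get_state(); q=s['qpos']; print(q)
S=[([-.15,.2872,1.5782,0,1.2786],[.67425,.0002,.1912]),([-.3021,-.3964,2.43535,.1037,.5834],[.48732,-.02898,.12297]),([-.0,-.0,0,0,0],None),(q[:5],s['eef_pos'])]
A=[];b=[]
for q,P in S:
    if P is None: continue
    a1=q[1];a2=a1+q[2];a3=a2+q[4]; r=np.hypot(P[0],P[1])
    A+= [[np.sin(a1),np.sin(a2),np.sin(a3),0],[np.cos(a1),np.cos(a2),np.cos(a3),1]]; b+=[r,P[2]]
x,res,rk,sv=np.linalg.lstsq(np.array(A),np.array(b),rcond=None); print('a,b,L,h',x,'resid',np.array(A)@x-b,sv)
E
```

```text
[-0.2566 -0.3316  2.4368  0.0739  0.5157 -0.1269]
a,b,L,h [0.4477 0.5726 0.2992 0.2279] resid [-0.0002  0.0006 -0.0016 -0.0002  0.0017 -0.0003] [3.129  1.4175 0.4356 0.1025]
```

```bash
python3 - <<'E'
from h import *
c,im=load('side0')
print('lookalike foot',ray(c,(215+345/4,170+492/4),0),'red foot',ray(c,(215+397/4,170+555/4),0))
plan([.529,-.330,.145],down(14),14)
E
```

```text
lookalike foot [ 0.51051852 -0.40652201  0.        ] red foot [ 0.51464867 -0.47146529  0.        ]
[-0.0217, 0.0073, 0.0005] [0.0368, 0.008, -0.0299]
[-0.0219, 0.0067, 0.0001] [0.0368, 0.008, -0.0299]
[-0.0221, 0.006, -0.0003] [0.0368, 0.008, -0.0299]
[-0.0223, 0.0053, -0.0007] [0.0368, 0.008, -0.0299]
[-0.0224, 0.0046, -0.0011] [0.0368, 0.008, -0.0299]
[-0.0225, 0.0039, -0.0014] [0.0368, 0.008, -0.0299]
[-0.0226, 0.0032, -0.0017] [0.0368, 0.008, -0.0299]
[-0.0227, 0.0024, -0.002] [0.0368, 0.008, -0.0299]
[-0.0227, 0.0017, -0.0022] [0.0368, 0.008, -0.0299]
[-0.0227, 0.0009, -0.0025] [0.0368, 0.008, -0.0299]
[-0.0227, 0.0001, -0.0027] [0.0368, 0.008, -0.0299]
[-0.0227, -0.0007, -0.0029] [0.0368, 0.008, -0.0299]
[-0.0227, -0.0014, -0.003] [0.0368, 0.008, -0.0299]
[-0.0226, -0.0022, -0.0031] [0.0368, 0.008, -0.0299]
```

Call:
move_arm(
  moves=[
    [0.75,[-0.0217,0.0073,0],[0.0368,0.008,-0.03]],
    [0.75,[-0.022,0.0067,0],[0.0368,0.008,-0.03]],
    [0.75,[-0.022,0.006,-0.0003],[0.0368,0.008,-0.03]],
    [0.6,[-0.0223,0.0053,-0.0007],[0.0368,0.008,-0.03]],
    [0.6,[-0.0224,0.0046,-0.001],[0.0368,0.008,-0.03]],
    [0.6,[-0.0225,0.004,-0.0014],[0.0368,0.008,-0.03]],
    [0.6,[-0.0226,0.0032,-0.0017],[0.0368,0.008,-0.03]],
    [0.6,[-0.0227,0.0024,-0.002],[0.0368,0.008,-0.03]],
    [0.6,[-0.0227,0.0017,-0.0022],[0.0368,0.008,-0.03]],
    [0.6,[-0.0227,0.001,-0.0025],[0.0368,0.008,-0.03]],
  ],
)

```text
time: 29.28
eef_pos: [0.5191, -0.2411, 0.1331]
tcp_rot: [0.659, 0.748, 0.048, 0.057]
contact_force: [0.5, 0.7, 0.7]
opening: 0.602
finger_force: 0.0
```

Call:
move_arm(
  moves=[
    [0.6,[-0.0227,0,-0.0027],[0.0368,0.008,-0.03]],
    [0.6,[-0.0227,-0.0007,-0.003],[0.0368,0.008,-0.03]],
    [0.6,[-0.0227,-0.0014,-0.003],[0.0368,0.008,-0.03]],
    [0.6,[-0.0226,-0.0022,-0.003],[0.0368,0.008,-0.03]],
    [0.6,[0,0,0],[0,0,0]],
    [0.6,[0,0,0],[0,0,0]],
    [0.6,[0,0,0],[0,0,0]],
    [0.6,[0,0,0],[0,0,0]],
    [0.6,[0,0,0],[0,0,0]],
    [0.6,[0,0,0],[0,0,0]],
  ],
)

```text
time: 30.12
eef_pos: [0.5289, -0.329, 0.146]
tcp_rot: [0.615, 0.789, 0.0, 0.0]
contact_force: [0.5, 0.5, -0.0]
opening: 0.602
finger_force: 0.0
```

```bash
python3 - <<'E'
from h import *
np.set_printoptions(precision=4,suppress=True)
c,im=snap('wrist','w12'); s=get_state(); print(s['eef_pos'],s['time'],tr(s)[:,0])
for P in([.529,-.33,.125],[.529,-.33,.085]): print(proj(c,P))
x,y=proj(c,[.529,-.33,.125]).astype(int); y0,x0=max(y-90,0),max(x-100,0)
cr=im[y0:y0+150,x0:x0+200]; print(x0,y0); cv2.imwrite('pics/v12.png',cv2.resize(cr,(800,600),interpolation=cv2.INTER_CUBIC)[:,:,::-1])
E
```

```text
[ 0.529  -0.3291  0.1461] 30.1667 [-0.2437  0.9699 -0.0003]
[258.0357 207.4771]
[257.9264 192.6331]
158 117
```

View pics/v12.png

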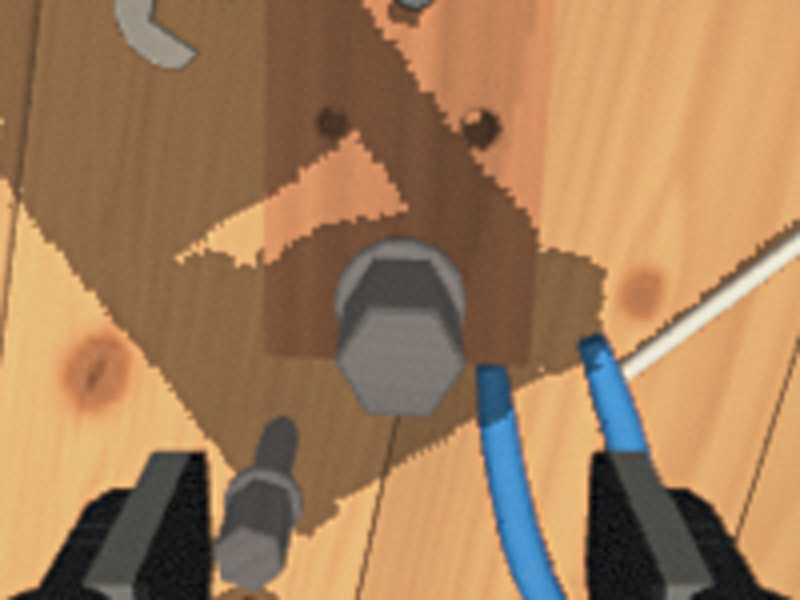

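The pin's hexagonal top is centred at wrist pixel (258,207), as predicted. Its corners, not its flats, point along the closing line, so I turn 30° before gripping.

Call:
move_arm(
  moves=[
    [0.6,[0,0,0],[0,0,0.1]],
    [0.6,[0,0,0],[0,0,0.11]],
    [0.6,[0,0,0.01],[0,0,0.11]],
    [0.6,[0,0,0.015],[0,0,0.11]],
    [0.6,[0,0,0.02],[0,0,0.094]],
    [0.6,[0,0,0.02],[0,0,0]],
    [0.6,[0,0,0.015],[0,0,0]],
    [0.6,[0,0,0.009],[0,0,0]],
    [0.6,[0,0,0.004],[0,0,0]],
    [0.6,[0,0,0],[0,0,0]],
  ],
  grip_force=90,
)

```text
time: 31.0
eef_pos: [0.5287, -0.3294, 0.0522]
tcp_rot: [0.798, 0.602, -0.0, -0.001]
contact_force: [-0.3, -1.5, -1.0]
opening: 0.597
finger_force: 0.0
```

Call:
move_arm(
  moves=[
    [0.6,[0,0,0],[0,0,0]],
    [0,[0,0,0],[0,0,0]],
    [0,[0,0,0],[0,0,0]],
    [0,[0,0,0],[0,0,0]],
    [0,[0,0,0],[0,0,0]],
    [0,[0,0,0],[0,0,0]],
    [0,[0,0,0],[0,0,0]],
    [0,[0,0,0],[0,0,0]],
    [0,[0,0,0],[0,0,0]],
    [0,[0,0,0],[0,0,0]],
  ],
)

```text
time: 31.83
eef_pos: [0.5299, -0.3306, 0.0546]
tcp_rot: [0.798, 0.602, 0.0, 0.001]
contact_force: [-1.3, 0.8, 6.0]
opening: 0.242
finger_force: 88.2
```

```bash
python3 rel.py; python3 - <<'E'
from h import *
s=get_state(); print(s['eef_pos'],s['contact_force'],s['opening'],s['wrist_torque'],R.from_matrix(tr(s).T@down(-16)).as_rotvec())
E
```

```text
t 31.8333 bar xyz rel seated 0.055579642360046616 -0.30200452778846926 -0.026202902697314703 roterr [-0.5207  0.0262 -0.0925] F 1.7578819808710267 0.5629563999791718 5.963464639494777 op 0.24237091443686407 88.1863869074732
[ 0.52992962 -0.3305889   0.0545904 ] [-1.33233406  0.81947722  6.04345286] 0.24237091443686407 [0.09949767 0.11744657 0.03246514] [0.00256026 0.00119048 0.0009208 ]
```

```bash
cat >> h.py <<'E'
def pinpose(z,x=.0009,y=-.0008): return B+x*xu+y*yl+(z+.0466)*nn
E
cat > relp.py <<'E'
from h import *
np.set_printoptions(precision=4,suppress=True)
s=get_state(); d=np.array(s['eef_pos'])-pinpose(0); f=np.array(s['contact_force'])
print('t',s['time'],'nose rel',d@xu,d@yl,d@nn,'roterr',R.from_matrix(tr(s).T@RJ).as_rotvec(),'F',f@xu,f@yl,f@nn,'op',s['opening'],s['finger_force'],'q3',s['qpos'][2])
E
python3 - <<'E'
from h import *
plan(pinpose(.05),RJ,16,st([.5299,-.3306,.185],down(-16)))
E
```

```text
[0.0208, -0.0101, 0.001] [-0.0327, 0.0016, -0.0059]
[0.0208, -0.01, 0.0007] [-0.0327, 0.0016, -0.0059]
[0.0209, -0.0099, 0.0004] [-0.0327, 0.0016, -0.0059]
[0.0209, -0.0098, 0.0001] [-0.0327, 0.0016, -0.0059]
[0.021, -0.0097, -0.0002] [-0.0327, 0.0016, -0.0059]
[0.0211, -0.0095, -0.0005] [-0.0327, 0.0016, -0.0059]
[0.0211, -0.0094, -0.0007] [-0.0327, 0.0016, -0.0059]
[0.0212, -0.0092, -0.001] [-0.0327, 0.0016, -0.0059]
[0.0212, -0.0091, -0.0013] [-0.0327, 0.0016, -0.0059]
[0.0213, -0.0089, -0.0015] [-0.0327, 0.0016, -0.0059]
[0.0213, -0.0087, -0.0018] [-0.0327, 0.0016, -0.0059]
[0.0214, -0.0086, -0.002] [-0.0327, 0.0016, -0.0059]
[0.0214, -0.0084, -0.0023] [-0.0327, 0.0016, -0.0059]
[0.0215, -0.0082, -0.0025] [-0.0327, 0.0016, -0.0059]
[0.0215, -0.0079, -0.0027] [-0.0327, 0.0016, -0.0059]
[0.0216, -0.0077, -0.003] [-0.0327, 0.0016, -0.0059]
```

Call:
move_arm(
  moves=[
    [0,[0,0,-0.008],[0,0,0]],
    [0,[0,0,-0.015],[0,0,0]],
    [0,[0,0,-0.02],[0,0,0]],
    [0,[0,0,-0.025],[0,0,0]],
    [0,[0,0,-0.025],[0,0,0]],
    [0,[0,0,-0.02],[0,0,0]],
    [0,[0,0,-0.012],[0,0,0]],
    [0,[0,0,-0.005],[0,0,0]],
    [0,[0,0,0],[0,0,0]],
    [0,[0,0,0],[0,0,0]],
  ],
)

```text
time: 32.67
eef_pos: [0.5284, -0.3293, 0.1815]
tcp_rot: [0.798, 0.602, -0.0, -0.001]
contact_force: [0.1, -0.2, -1.5]
opening: 0.242
finger_force: 89.0
```

Call:
move_arm(
  moves=[
    [0,[0.0208,-0.01,0.001],[-0.0327,0.0016,-0.006]],
    [0,[0.0208,-0.01,0.0007],[-0.0327,0.0016,-0.006]],
    [0,[0.021,-0.01,0.0004],[-0.0327,0.0016,-0.006]],
    [0,[0.021,-0.0098,0],[-0.0327,0.0016,-0.006]],
    [0,[0.021,-0.0097,-0.0002],[-0.0327,0.0016,-0.006]],
    [0,[0.021,-0.0095,-0.0005],[-0.0327,0.0016,-0.006]],
    [0,[0.021,-0.0094,-0.0007],[-0.0327,0.0016,-0.006]],
    [0,[0.0212,-0.0092,-0.001],[-0.0327,0.0016,-0.006]],
    [0,[0.0212,-0.009,-0.0013],[-0.0327,0.0016,-0.006]],
    [0,[0.0213,-0.009,-0.0015],[-0.0327,0.0016,-0.006]],
  ],
)

```text
time: 33.5
eef_pos: [0.4872, -0.1008, 0.1706]
tcp_rot: [0.77, 0.618, 0.104, 0.124]
contact_force: [-0.0, 0.2, -1.5]
opening: 0.24
finger_force: 89.0
```

Call:
move_arm(
  moves=[
    [0,[0.0213,-0.0087,-0.0018],[-0.0327,0.0016,-0.006]],
    [0,[0.0214,-0.0086,-0.002],[-0.0327,0.0016,-0.006]],
    [0,[0.0214,-0.0084,-0.0023],[-0.0327,0.0016,-0.006]],
    [0,[0.0215,-0.0082,-0.0025],[-0.0327,0.0016,-0.006]],
    [0,[0.0215,-0.008,-0.0027],[-0.0327,0.0016,-0.006]],
    [0,[0.0216,-0.0077,-0.003],[-0.0327,0.0016,-0.006]],
    [0,[0,0,0],[0,0,0]],
    [0,[0,0,0],[0,0,0]],
    [0,[0,0,0],[0,0,0]],
    [0,[0,0,0],[0,0,0]],
  ],
)

```text
time: 34.33
eef_pos: [0.4645, 0.0333, 0.1667]
tcp_rot: [0.742, 0.618, 0.165, 0.199]
contact_force: [-0.0, 0.1, -1.5]
opening: 0.241
finger_force: 89.0
```

```bash
python3 relp.py
```

```text
t 34.3333 nose rel -0.0023942740588110724 -0.0003381662990370165 0.048627102896639136 roterr [-0.0007 -0.0005  0.0019] F -0.7651088972273669 0.09538982689943037 -1.2628361295843202 op 0.24074773455705137 89.00953387375921 q3 2.429097905963751
```

Call:
move_arm(
  moves=[
    [0,[0.0003,0.0012,0.003],[0,0,0]],
    [0,[0,0.0012,0.006],[0,0,0]],
    [0,[0,0,0.007],[0,0,0]],
    [0,[0,0,0.005],[0,0,0]],
    [0,[0,0,0.003],[0,0,0]],
    [0,[0,0,0.002],[0,0,0]],
    [0,[0,0,0],[0,0,0]],
    [0,[0,0,0],[0,0,0]],
    [0,[0,0,0],[0,0,0]],
    [0,[0,0,0],[0,0,0]],
  ],
)

```text
time: 35.17
eef_pos: [0.4795, 0.0317, 0.1462]
tcp_rot: [0.741, 0.619, 0.166, 0.199]
contact_force: [-0.4, -0.9, -2.3]
opening: 0.241
finger_force: 89.0
```

```bash
python3 relp.py; python3 - <<'E'
from h import *
c,im=snap('wrist','w13')
g=im.astype(int).max(2); 
print('nose pred',proj(c,B+.0009*xu+.023*nn),'hole pred',proj(c,B+.0014*xu-.0002*yl+.02*nn))
E
```

```text
t 35.1667 nose rel 0.00035264277895374375 0.0007876854020460997 0.02334051230450663 roterr [ 0.0012 -0.0014  0.003 ] F -1.3758253325084773 -0.914566572027095 -1.8759096602783376 op 0.24115555945445252 89.02375918580219 q3 2.4213728080483627
nose pred [256.96067398 195.73383134] hole pred [257.53950208 194.93619208]
```

Call:
move_arm(
  moves=[
    [0,[-0.0005,-0.0003,0.002],[0,0,0.002]],
    [0,[0,0,0.002],[0,0,0]],
    [0,[0,0,0.002],[0,0,0]],
    [0,[0,0,0.002],[0,0,0]],
    [0,[0,0,0.002],[0,0,0]],
    [0,[0,0,0.002],[0,0,0]],
    [0,[0,0,0],[0,0,0]],
    [0,[0,0,0],[0,0,0]],
    [0,[0,0,0],[0,0,0]],
    [0,[0,0,0],[0,0,0]],
  ],
)

```text
time: 36.05
eef_pos: [0.4849, 0.0301, 0.1354]
tcp_rot: [0.742, 0.618, 0.166, 0.199]
contact_force: [0.2, -0.0, -1.6]
opening: 0.241
finger_force: 89.0
```

```bash
python3 relp.py
```

```text
t 36.05 nose rel -0.00014315294892901578 0.00021785045760551046 0.011146985634818956 roterr [ 0.0007 -0.0013  0.0008] F -0.6072399745066093 0.014835319359454782 -1.484694607250175 op 0.2407078982285603 89.02227041311562 q3 2.4200785454728164
```

Call:
move_arm(
  moves=[
    [0,[0,0,0.002],[0,0,0]],
    [0,[0,0,0.002],[0,0,0]],
    [0,[0,0,0.002],[0,0,0]],
    [0,[0,0,0.002],[0,0,0]],
    [0,[0,0,0.002],[0,0,0]],
    [0,[0,0,0.002],[0,0,0]],
    [0,[0,0,0.002],[0,0,0]],
    [0,[0,0,0],[0,0,0]],
    [0,[0,0,0],[0,0,0]],
    [0,[0,0,0],[0,0,0]],
  ],
)

```text
time: 36.88
eef_pos: [0.4918, 0.0288, 0.1232]
tcp_rot: [0.742, 0.618, 0.166, 0.199]
contact_force: [0.9, 0.7, -1.2]
opening: 0.245
finger_force: 89.0
```

```bash
python3 relp.py
```

```text
t 36.8833 nose rel -0.00020234271695077273 0.00024036075277534844 -0.002925853084177639 roterr [ 0.0005 -0.0013  0.0008] F 0.11550155648107296 0.8266441758694285 -1.4027162402954128 op 0.24479263086844444 89.02152079157531 q3 2.4161071836972163
```

Nearly free of contact so far. Continuing.

Call:
move_arm(
  moves=[
    [0,[0,0,0.002],[0,0,0]],
    [0,[0,0,0.0025],[0,0,0]],
    [0,[0,0,0.0025],[0,0,0]],
    [0,[0,0,0.0025],[0,0,0]],
    [0,[0,0,0.0025],[0,0,0]],
    [0,[0,0,0.0025],[0,0,0]],
    [0,[0,0,0.0025],[0,0,0]],
    [0,[0,0,0.002],[0,0,0]],
    [0,[0,0,0],[0,0,0]],
    [0,[0,0,0],[0,0,0]],
  ],
)

```text
time: 37.72
eef_pos: [0.5011, 0.0271, 0.1065]
tcp_rot: [0.742, 0.618, 0.166, 0.199]
contact_force: [-0.3, -0.5, -0.7]
opening: 0.238
finger_force: 89.0
```

```bash
python3 relp.py
```

```text
t 37.7167 nose rel -0.00038036229578180224 0.0002546203206681226 -0.022079885341815087 roterr [ 0.0001 -0.0013  0.0008] F -0.5017689256076994 -0.5345213756926235 -0.5300803551249024 op 0.23833545108459367 89.021972771734 q3 2.4088559209613307
```

Call:
move_arm(
  moves=[
    [0,[0,0,0.0025],[0,0,0]],
    [0,[0,0,0.003],[0,0,0]],
    [0,[0,0,0.003],[0,0,0]],
    [0,[0,0,0.003],[0,0,0]],
    [0,[0,0,0.003],[0,0,0]],
    [0,[0,0,0.003],[0,0,0]],
    [0,[0,0,0.003],[0,0,0]],
    [0,[0,0,0.003],[0,0,0]],
    [0,[0,0,0.0015],[0,0,0]],
    [0,[0,0,0],[0,0,0]],
  ],
)

```text
time: 38.55
eef_pos: [0.5134, 0.0248, 0.0846]
tcp_rot: [0.742, 0.618, 0.166, 0.199]
contact_force: [-0.3, 0.5, -1.7]
opening: 0.242
finger_force: 89.0
```

```bash
python3 relp.py
```

```text
t 38.55 nose rel -0.0005247661782126628 0.00026007357312807147 -0.04730323826620876 roterr [-0.0003 -0.0012  0.0008] F -1.1675639620213634 0.47958777842436773 -1.3347765832410494 op 0.24158940960744518 89.02177812997252 q3 2.3959841402596562
```

Call:
move_arm(
  moves=[
    [0,[0,0,0.001],[0,0,0]],
    [0,[0,0,0.001],[0,0,0]],
    [0,[0,0,0.001],[0,0,0]],
    [0,[0,0,0.001],[0,0,0]],
    [0,[0,0,0.001],[0,0,0]],
    [0,[0,0,0.0005],[0,0,0]],
    [0,[0,0,0],[0,0,0]],
    [0,[0,0,0],[0,0,0]],
    [0,[0,0,0],[0,0,0]],
    [0,[0,0,0],[0,0,0]],
  ],
)

```text
time: 39.38
eef_pos: [0.5161, 0.0244, 0.0804]
tcp_rot: [0.742, 0.618, 0.166, 0.199]
contact_force: [-2.9, -0.1, 0.8]
opening: 0.238
finger_force: 89.4
```

```bash
python3 relp.py
```

```text
t 39.3833 nose rel -0.00020339418497975978 0.00030314860989650444 -0.052363647544628765 roterr [ 0.0005 -0.0013  0.0008] F -2.0018090230287537 -0.6539383604951297 2.1367396597784354 op 0.2384293605921569 89.3910985859111 q3 2.3927055877622023
```

Call:
move_arm(
  moves=[
    [0,[0,0,0.0005],[0,0,0]],
    [0,[0,0,0.0005],[0,0,0]],
    [0,[0,0,0.0005],[0,0,0]],
    [0,[0,0,0],[0,0,0]],
    [0,[0,0,0],[0,0,0]],
    [0,[0,0,0],[0,0,0]],
    [0,[0,0,0],[0,0,0]],
    [0,[0,0,0],[0,0,0]],
    [0,[0,0,0],[0,0,0]],
    [0,[0,0,0],[0,0,0]],
  ],
)

```text
time: 40.22
eef_pos: [0.5162, 0.0244, 0.0802]
tcp_rot: [0.742, 0.618, 0.165, 0.198]
contact_force: [-20.2, 0.4, 17.8]
opening: 0.239
finger_force: 93.0
```

```bash
python3 relp.py
```

```text
t 40.2167 nose rel -0.0002239589710783911 0.00030761419687797 -0.05250385910314487 roterr [-0.0017 -0.0008  0.0016] F -8.336211365576098 -3.3104375860190536 25.42426753986569 op 0.23920086666053883 92.95777035760693 q3 2.3911693874530076
```

The pin stopped dead at -52.5 mm with 25 N, so the collar is down. Relieve, release, back off.

Call:
move_arm(
  moves=[
    [0,[0,0,-0.001],[0,0,0]],
    [0,[0,0,-0.0005],[0,0,0]],
    [0,[0,0,0],[0,0,0]],
    [0.5,[0,0,0],[0,0,0]],
    [0.5,[0,0,0],[0,0,0]],
    [0.5,[0,0,0],[0,0,0]],
    [0.5,[0,0,0],[0,0,0]],
    [0.5,[0,0,-0.005],[0,0,0]],
    [0.5,[0,0,-0.01],[0,0,0]],
    [0.5,[0,0,-0.015],[0,0,0]],
  ],
)

```text
time: 41.05
eef_pos: [0.5005, 0.0271, 0.1055]
tcp_rot: [0.743, 0.618, 0.165, 0.198]
contact_force: [0.2, -0.4, -0.3]
opening: 0.503
finger_force: 0.0
```

Call:
move_arm(
  moves=[
    [0.5,[0,0,-0.015],[0,0,0]],
    [0.5,[0,0,-0.015],[0,0,0]],
    [0.5,[0,0,-0.015],[0,0,0]],
    [0.5,[0,0,-0.01],[0,0,0]],
    [0.5,[0,0,-0.005],[0,0,0]],
    [0.5,[0,0,0],[0,0,0]],
    [0.5,[0,0,0],[0,0,0]],
    [0.5,[0,0,0],[0,0,0]],
    [0.5,[0,0,0],[0,0,0]],
    [0.5,[0,0,0],[0,0,0]],
  ],
)

```text
time: 41.88
eef_pos: [0.4716, 0.0324, 0.1573]
tcp_rot: [0.742, 0.618, 0.166, 0.198]
contact_force: [-0.3, -0.1, -0.6]
opening: 0.498
finger_force: 0.0
```

```bash
python3 relp.py; python3 - <<'E'
from h import *
np.set_printoptions(precision=4,suppress=True)
# pin seated? hexagon top expected 65 mm above the face; check grey blob in wrist view and grey level (no picture viewed)
c,im=snap('wrist','w14'); O=B+.0009*xu
for z in(.065,.025,.02): print(z,proj(c,O+z*nn))
p=proj(c,O+.065*nn).astype(int); g=im.astype(int).mean(2)
ed=cv2.Canny(im,40,120)
print('row',g[p[1],p[0]-60:p[0]+61:4].astype(int)); print('col',g[max(p[1]-60,0):p[1]+60:4,p[0]].astype(int))
E
```

```text
t 41.8833 nose rel -0.0009465109753355808 0.00011025800196306059 0.03690661155740812 roterr [-0.0012 -0.0012  0.0007] F -0.526551731772732 -0.1580441403074303 -0.4410904354051776 op 0.49773490988290475 0.0 q3 2.424855461784137
0.065 [258.7343 205.9256]
0.025 [258.5757 191.1869]
0.02 [258.5593 189.6559]
row [ 93  98  93 105  65 128 178 108 109 120 123 107 109 102 180 181 179 178
 212 211 213 215 193 188 193 198 193 192 195 194 109]
col [ 33  95  94 102 214 213 213 217 172 103 105 106 166 180 182 181 180 173
 174 210 208 206 208 205 206 204 208 204 206 204]
```

```bash
python3 -c "
from plant import *
print(sign_off())"
```

```text
the job is handed in; nothing more can be done
None
```

I loaded both bars on the jig against the three stops, pushed the collared pin home through both bars and the bush (it stopped dead at 52.5 mm below the face), released it, and signed off at about 42 s. The sign-off returned no verdict; on the first try bar_a slipped from the grip and had to be picked up again.

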